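# Clear the pile on the handset and put everything back in its home

## Robot

A 7-joint arm with a two-finger parallel gripper is mounted at the origin on a cart in front of the work surface, level with it; the furniture and walls round the work are solid. World frame = base frame: x ahead of the robot, y to its left, z up, the work surface at z = 0. Lengths are in m, angles in degrees, forces in N, time in s.
With the tool pointing down it reaches from about 0.4 to 0.85 m from the base axis. Payload 10.4 kg.
Tool frame: the origin (TCP) lies midway between the tips of the shut fingers; the grasp point (between the pads) lies 19 mm behind it; z points along the fingers, y is the line along which they close (so a half turn about z gives the same grasp; the last joint's range is limited). The gripper opens to 85 mm and grips with 20 to 120 N. Pads are 22 mm wide; open, the fingers measure 114 mm over their backs; the gripper's body (76 mm by 85 mm) begins 54 mm behind the grasp point. The pads swing forward as they close: fully open they stand 13 mm farther back than shut.
Start: joints at [74.278, 19.034, -3.707, 83.658, 1.238, 77.344, -5.071], TCP at [0.156, -0.605, 0.231] pointing down, gripper open.
Joint ranges: [-148.97, 148.97], [-28.65, 121.19], [-84.17, 76.75], [9.2, 138.47], [-72.65, 252.65], [3.7, 117.97], [-149.18, 149.18]. Speed limits (degrees/s): [127.2, 127.2, 159.86, 159.86, 180, 180, 180].

## Interface

Orientations are given as [roll, pitch, yaw] about the fixed x, y, z axes, in that order (R = Rz(yaw) Ry(pitch) Rx(roll)).
In Python, from plant import get_state, imaging, hand_in gives the robot as it stands. The module is installed in compiled form; this text tells all that it offers.
- The arm moves only by the tool step_arm, never from a script. Its arguments are lists of equal length, an entry for each row: "offset": the shift along the tool's x, y, z normalised to -1 to 1, where 1 is 50 cm, a list of three; "turn": the turn, a rotation vector about the tool's x, y, z normalised to -1 to 1, where 1 is 1.5 rad, a list of three. In form: {"offset": [[x, y, z], ...], "turn": [[ax, ay, az], ...]}. A call has 1 to 10 rows; each row shifts and turns the commanded pose from where the row before left it, along the tool's axes as they then stand; what a row does not reach is not made up. A row lasts 1/8 s, in which the tool goes at most 62.5 mm and 10.7 degrees, less where a joint would pass 70% of its speed; a pose out of reach is approached as far as the arm can. A call with a number of a shift or a turn outside -1 to 1 is refused whole. A call with a gripper value outside its range is refused whole. "fingers" is the opening, from -1 (shut) to 1 (fully open), set as the call begins (left out, the last holds). The fingers move at their own pace and stop on an object; "force" is the grip in N (left out, the last holds). Time passes only in rows, so rows that do not move let the fingers close. It gives the time, the measured TCP pose, the force, the opening and the grip force at its end, in the units of the state.
- get_state(): the state, without advancing time (a new reading comes with each control period).
- imaging.snapshot(name): name is "scene" or "side" or "wrist"; returns the picture (384x512x3 uint8, blue, green, red); there is no depth.
- imaging.camera_params(name): a dict with "mtx" (3x3 intrinsics, pixels), "cam_to_world" (4x4, takes a point from camera to world coordinates); the wrist camera has in their place "T_tool_cam" (4x4, takes a point from camera to tool coordinates, whose origin is the TCP and whose axes are the flange's). Camera axes: x right, y up, looking along -z (the intrinsics and any distortion apply to the point x, -y, -z); pixel columns grow to the right and rows downward; lengths in m; the calibration is good to about 2 mm. A picture is of the moment at which its call begins: read the wrist's pose just before it. camera_params takes no time and is no camera call.
- hand_in(): hands the job in; it is judged then, once.
The state is a dict: "t": time; "qpos": joint angles; "qvel": joint speeds; "tau": joint torques, N m; "position": TCP position; "tcp_rot": TCP orientation; "ft_force": force on the tool from outside, world axes, zero at the start; "moment": the same for the moment, N m; "gripper_width": finger opening in m; "finger_force": force on a finger pad.
Only numpy, scipy, OpenCV 4.12 (cv2) and the standard library are available. Lean on these libraries where they do the work, as an engineer would, in place of code of your own. Each camera call takes 0.05 s, during which the arm holds its last target. There are 200 camera calls.

## Task

Things have been piled up on the white remote-control handset: a bench timer, a roll of label tape, and a red stopper on top of the roll. Take the pile apart from the top down, one thing at a time, and put each thing back in its own home: the stopper upright in the small red dish, the tape roll lying flat and centred on the round yellow stand, the timer standing upright inside the rim of the green stand, and last of all the handset, keys up, centred on the blue dock between its two end stops. Leave the glass beaker and the white funnel where they stand.

Things in the scene. Friction and masses are not known exactly. Their poses are not given: they have to be found in the camera images.
- handset: White flat remote-control handset with a dark display and grey keys, the bottom of the pile. 64 mm wide (its x) by 118 mm long (its y) by 21 mm high (22 mm at the keys). Origin at the centre of its underside, z up. About 0.16 kg. Grip it across the 64 mm width. Tall evaporators stand behind the row of homes, left and right (nearest face about x = 0.53): carry things along the front.
- timer: White bench timer with a display, standing upright on the handset near the handset's +y end. 30 mm thick (its x), 62 mm wide (its y), 58 mm high; origin at the centre of its underside, z up. Its front (-x) leans back, so grip it by the two sides, 62 mm apart along its y. At the start its y axis lies roughly along the handset's x. About 0.07 kg.
- tape_roll: White roll of label tape lying flat on the handset near the handset's -y end: outside diameter 51 mm, 19 mm high. Origin at the centre of its underside, z up. Its bore cannot be entered: grip it across the outside. About 0.05 kg.
- stopper: Red plastic stopper standing on the tape roll: a round foot 31 mm across (nearly straight-sided from 2 to 9 mm above its underside), tapering to a head 20 mm across, 31 mm high in all. Origin at the centre of its underside, z up. Grip it from above round the foot, low down: higher up the fingers slide off the taper. About 0.02 kg.
- dock_seat (a point): Home of the handset: fixed blue dock, a plate 88 x 152 x 8 mm with a black pad and at each end a stop 12 mm above the plate; 132 mm clear between the stops, long sides open. This point is the centre of the plate's top, 8 mm above the worktop, where the handset's origin belongs; y along the dock's length, z up. The handset may lie either way round.
- timer_seat (a point): Home of the timer: fixed green stand, a plate 60 x 92 x 6 mm with a rim (top 15 mm above the worktop) round a black-floored pocket 44 mm (x) by 76 mm (y). This point is the centre of the pocket's floor, 6 mm above the worktop, where the timer's origin belongs; y along the pocket's length, z up. The timer may face either way.
- roll_seat (a point): Home of the tape roll: fixed round yellow stand, flat top 68 mm across with a white disc in its middle, on a foot 88 mm across. This point is the centre of the top, 14 mm above the worktop, where the roll's origin belongs.
- stopper_seat (a point): Home of the stopper: fixed small round red dish, outside diameter 60 mm, floor 50 mm across and a low lip 3 mm above it. This point is the centre of its inner floor, 10 mm above the worktop, where the stopper's origin belongs.
- beaker: Clear glass beaker, 53 mm across and 70 mm high, origin at the centre of its underside: a bystander, to be left where it stands.
- funnel: White funnel standing on its wide rim, 66 mm across and 78 mm high, origin at the centre of its underside: a bystander, to be left where it stands.
Not all that is in view belongs to the job. There is more than one size of the part that bears roll_seat; the job needs the larger.

How it is judged:
By the outcome, as a careful person would: the job done as asked, in the order asked, and still so for the second after the job is handed in, with the robot touching nothing.
It also fails if it takes over 134 s, if anything falls off the work surface, if the arm or the gripper's body presses on something with over 40 N, if the wrist force passes 120 N, or if a joint passes its speed limit or range.

## Working session

There is one attempt and no reset: what is moved stays moved. The work goes in short steps, Python scripts to look and compute and a tool call to move; the robot and the scene stay as the last step left them, time stands still between calls to the robot, and variables do not carry over. Pictures are saved under pics/ and viewed, at most 15 in all, crops included, and the job is handed in when it is done.

Besides the shell and the picture viewer there is one more tool, called after "Emit:" as name(argument=value, ...), one argument or row to a line, values as JSON. step_arm: Moves the arm, as the interface text tells. Scaled input: -1 to 1 covers 50 cm each way for a shift and 1.5 rad each way for a turn. Its arguments: {"type":"object","properties":{"offset":{"type":"array"},"turn":{"type":"array"},"fingers":{"type":"number"},"force":{"type":"number"}},"required":["offset","turn"]}

```bash
mkdir -p pics; python3 - <<'E'
from plant import get_state, imaging
import cv2,numpy as np
np.set_printoptions(precision=4,suppress=True)
print(get_state())
for n in ("scene","side","wrist"):
    print(n,imaging.camera_params(n))
    im=imaging.snapshot(n); cv2.imwrite(f"pics/{n}0.png",im)
    if n!="wrist": cv2.imwrite(f"pics/{n}0b.png",cv2.resize(im,(800,600),interpolation=cv2.INTER_CUBIC))
E
```

```text
{'t': 0.0, 'qpos': array([74.2789, 19.075 , -3.7079, 83.709 ,  1.2379, 77.3439, -5.0704]), 'qvel': array([-0.0491, -0.0153, -0.0486,  0.083 , -0.0108, -0.0457, -0.0634]), 'tau': array([ -0.    , -62.5452,   0.0487, -39.1608,   0.0161,   0.0098,
         0.    ]), 'position': array([ 0.1556, -0.6049,  0.2305]), 'tcp_rot': array([-179.9121,    0.0042,   14.4288]), 'ft_force': array([ 0.8068, -0.5136, -0.7362]), 'moment': array([0.0634, 0.0178, 0.0188]), 'finger_force': 0.0, 'gripper_width': 0.08533813273098996}
scene {'mtx': array([[352.6332,   0.    , 255.432 ],
       [  0.    , 352.6332, 186.8467],
       [  0.    ,   0.    ,   1.    ]]), 'cam_to_world': array([[ 0.8155,  0.4311, -0.3863,  0.2399],
       [-0.5788,  0.6119, -0.5391, -0.4483],
       [ 0.004 ,  0.6632,  0.7485,  0.7061],
       [ 0.    ,  0.    ,  0.    ,  1.    ]])}
side {'mtx': array([[486.8866,   0.    , 255.7602],
       [  0.    , 486.8866, 189.049 ],
       [  0.    ,   0.    ,   1.    ]]), 'cam_to_world': array([[-0.6789, -0.6366,  0.3657,  1.0788],
       [ 0.7342, -0.59  ,  0.336 ,  0.4834],
       [ 0.0019,  0.4966,  0.868 ,  1.3105],
       [ 0.    ,  0.    ,  0.    ,  1.    ]])}
wrist {'mtx': array([[308.6829,   0.    , 255.8949],
       [  0.    , 308.6829, 196.7923],
       [  0.    ,   0.    ,   1.    ]]), 'T_tool_cam': array([[-0.0001,  0.9492,  0.3147,  0.0807],
       [ 1.    ,  0.0005, -0.0011, -0.0014],
       [-0.0012,  0.3147, -0.9492, -0.1414],
       [ 0.    ,  0.    ,  0.    ,  1.    ]])}
```

View pics/scene0b.png

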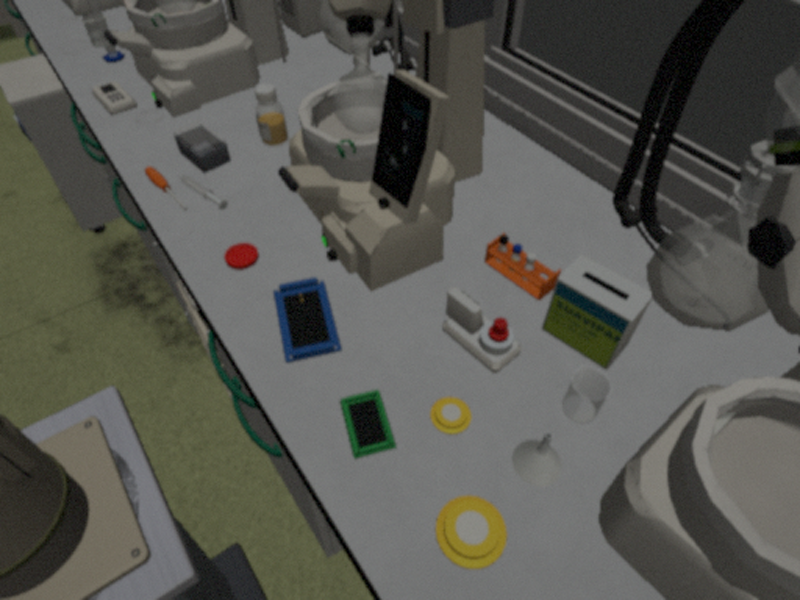

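View pics/side0b.png

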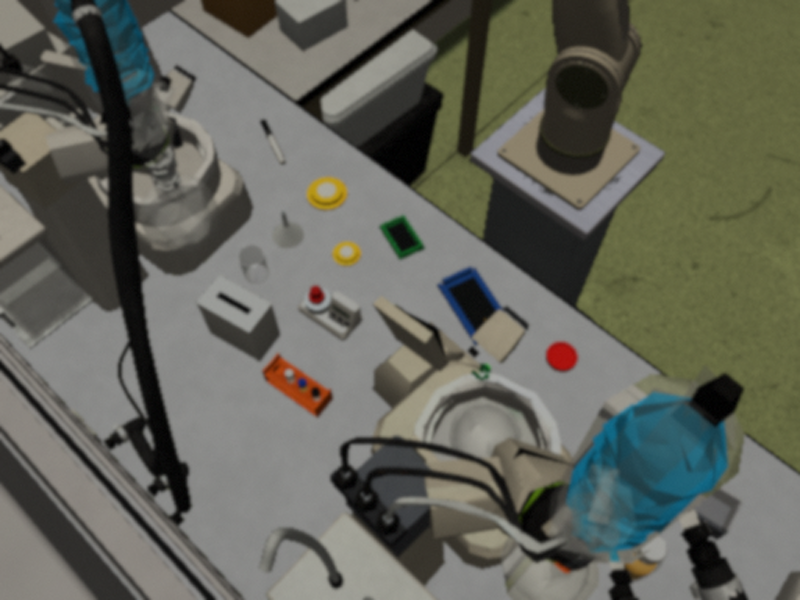

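The scene view (800x600) shows the pile at about (485,330), dish (241,256), dock (307,320), green stand (367,424) and large yellow stand (472,528). The side view agrees: dish (562,356), green (402,236), large yellow (327,191).

```bash
cat > h.py <<'E'
import numpy as np, cv2
from scipy.spatial.transform import Rotation as R
from plant import get_state, imaging
np.set_printoptions(precision=4,suppress=True)
def T(pos,rpy):
    M=np.eye(4);M[:3,:3]=R.from_euler('xyz',rpy,degrees=True).as_matrix();M[:3,3]=pos;return M
def cam(n,pose=None):
    p=imaging.camera_params(n)
    return p['mtx'],(p['cam_to_world'] if n!='wrist' else T(*pose)@p['T_tool_cam'])
def px(n,uv,z,pose=None,s=1.0):
    "world points on plane z from pixels (given in image enlarged by s)"
    K,M=cam(n,pose); out=[]
    for u,v in np.atleast_2d(uv):
        u,v=(u+.5)/s-.5,(v+.5)/s-.5
        d=M[:3,:3]@np.array([(u-K[0,2])/K[0,0],-(v-K[1,2])/K[1,1],-1])
        out.append(M[:3,3]+d*(z-M[2,3])/d[2])
    return np.array(out)
def proj(n,P,pose=None):
    K,M=cam(n,pose); q=(np.atleast_2d(P)-M[:3,3])@M[:3,:3]
    return np.c_[K[0,2]-K[0,0]*q[:,0]/q[:,2],K[1,2]+K[1,1]*q[:,1]/q[:,2]]
def wrist(name):
    s=get_state(); im=imaging.snapshot('wrist'); cv2.imwrite(f'pics/{name}.png',im)
    cv2.imwrite(f'pics/{name}b.png',cv2.resize(im,(800,600),interpolation=cv2.INTER_CUBIC))
    print('pose',list(s['position'].round(4)),list(s['tcp_rot'].round(2)),'t',s['t']); return s
def goto(xyz,yaw,straight=None):
    "rows in tool units for target, tool down"
    s=get_state(); A=T(s['position'],s['tcp_rot']); B=T(xyz,[180,0,yaw])
    D=np.linalg.inv(A)@B; r=R.from_matrix(D[:3,:3]).as_rotvec()
    print('total off(units)',D[:3,3]/.5,'turn(units)',r/1.5,'dist mm',np.linalg.norm(D[:3,3])*1e3,'deg',np.degrees(np.linalg.norm(r)))
E
python3 - <<'E'
from h import *
s=1.5625
for n,d in dict(scene=dict(dish=(241,256,.012),roll=(498,341,.04),big=(473,525,.014),small=(451,413,.014),stoph=(501,325,.071),
 d1=(275,292,.01),d2=(316,280,.02),d3=(340,350,.01),d4=(288,360,.01),g1=(341,402,.012),g2=(379,391,.015),g3=(395,445,.012),g4=(355,457,.012)),
 side=dict(dish=(562,356,.012),big=(327,191,.014),small=(347,251,.014),green=(402,236,.01),stoph=(316,294,.071))).items():
    for k,(u,v,z) in d.items(): print(n,k,px(n,(u,v),z,s=s)[0])
E
```

```text
scene dish [0.417  0.2848 0.012 ]
scene roll [ 0.648  -0.1333  0.04  ]
scene big [ 0.4507 -0.3115  0.014 ]
scene small [ 0.5251 -0.1766  0.014 ]
scene stoph [ 0.6522 -0.1289  0.071 ]
scene d1 [0.4279 0.1743 0.01  ]
scene d2 [0.4944 0.1499 0.02  ]
scene d3 [0.4552 0.0087 0.01  ]
scene d4 [0.3809 0.0383 0.01  ]
scene g1 [ 0.4084 -0.0713  0.012 ]
scene g2 [ 0.462  -0.0892  0.015 ]
scene g3 [ 0.4336 -0.1699  0.012 ]
scene g4 [ 0.3803 -0.1532  0.012 ]
side dish [0.4203 0.2934 0.012 ]
side big [ 0.4495 -0.3068  0.014 ]
side small [ 0.5288 -0.1682  0.014 ]
side green [ 0.4238 -0.113   0.01  ]
side stoph [ 0.661  -0.1144  0.071 ]
```

```bash
cat >> h.py <<'E'
def plan(wps,start=None,vmax=.1,wmax=.12):
    """wps: (x,y,z,yaw[,vmax]). Turn (about tool z, first rows) then straight shift; prints n x row for each leg"""
    s=get_state()
    p,yaw=(s['position'],s['tcp_rot'][2]) if start is None else (np.array(start[:3]),start[3])
    for w in wps:
        v=w[4] if len(w)>4 else vmax
        dy=(w[3]-yaw+180)%360-180; t=-np.radians(dy)/1.5
        n=int(np.ceil(abs(t)/wmax)) if abs(t)>.002 else 0
        if n: print(f' turn {n} x z {t/n:.4f}')
        D=T(p,[180,0,w[3]])[:3,:3].T@(np.array(w[:3])-p)/.5
        n=int(np.ceil(np.linalg.norm(D)/v))
        if n: print(f' move {n} x',(D/n).round(4))
        p=np.array(w[:3]);yaw=w[3]
E
python3 - <<'E'
from h import *
plan([(.156,-.605,.30,90),(.44,-.19,.30,90)])
E
```

```text
turn 8 x z -0.1099
 move 2 x [ 0.      0.0004 -0.0693]
 move 11 x [0.0755 0.0516 0.    ]
```

Emit:
step_arm(
  offset=[
    [0,0,-0.0174],
    [0,0,-0.0174],
    [0,0,-0.0174],
    [0,0,-0.0174],
    [0,0,-0.0174],
    [0,0,-0.0174],
    [0,0,-0.0174],
    [0,0,-0.0174],
  ],
  turn=[
    [0,0,-0.11],
    [0,0,-0.11],
    [0,0,-0.11],
    [0,0,-0.11],
    [0,0,-0.11],
    [0,0,-0.11],
    [0,0,-0.11],
    [0,0,-0.11],
  ],
)

```text
t: 1.15
position: [0.1556, -0.6052, 0.3009]
tcp_rot: [-180.0, -0.0, 90.4]
ft_force: [0.5, -0.4, -0.2]
gripper_width: 0.0853
finger_force: 0.0
```

Emit:
step_arm(
  offset=[
    [0.083,0.0568,0],
    [0.083,0.0568,0],
    [0.083,0.0568,0],
    [0.083,0.0568,0],
    [0.083,0.0568,0],
    [0.083,0.0568,0],
    [0.083,0.0568,0],
    [0.083,0.0568,0],
    [0.083,0.0568,0],
    [0.083,0.0568,0],
  ],
  turn=[
    [0,0,0],
    [0,0,0],
    [0,0,0],
    [0,0,0],
    [0,0,0],
    [0,0,0],
    [0,0,0],
    [0,0,0],
    [0,0,0],
    [0,0,0],
  ],
)

```text
t: 2.4
position: [0.4399, -0.1885, 0.3009]
tcp_rot: [180.0, 0.0, 90.0]
ft_force: [0.5, -1.2, -0.1]
gripper_width: 0.0851
finger_force: 0.0
```

Emit:
step_arm(
  offset=[
    [0,0,0],
    [0,0,0],
  ],
  turn=[
    [0,0,0],
    [0,0,0],
  ],
)

```text
t: 2.65
position: [0.439, -0.1905, 0.3007]
tcp_rot: [-180.0, 0.0, 90.0]
ft_force: [0.3, -0.0, -0.3]
gripper_width: 0.0853
finger_force: 0.0
```

```bash
python3 -c "
from h import *
wrist('w1')"
```

```text
pose [np.float64(0.439), np.float64(-0.1905), np.float64(0.3007)] [np.float64(-179.97), np.float64(0.01), np.float64(90.05)] t 2.65
```

View pics/w1b.png

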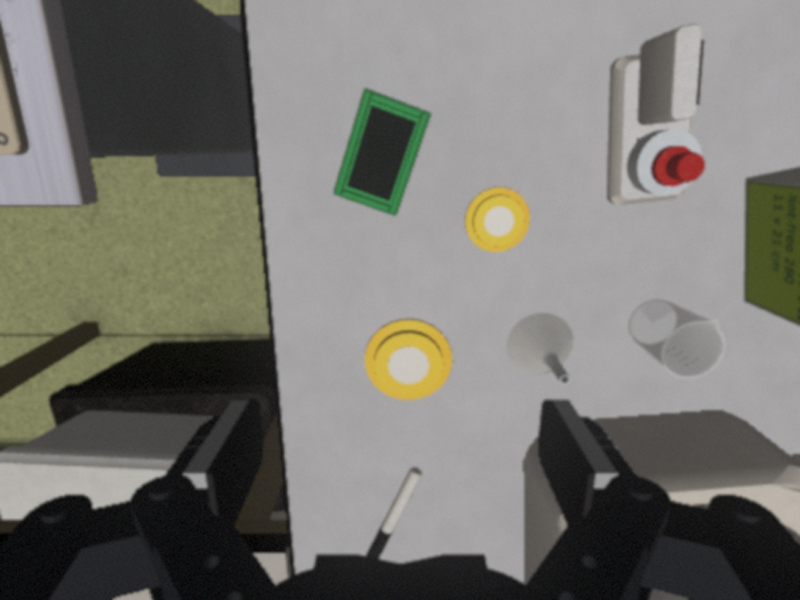

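The wrist view shows the green stand corners (366,88),(431,112),(397,214),(334,192), the large yellow disc centre (408,365) and the stopper head (690,166). The handset's left edge runs (613,58)–(611,203) and the timer is at the top near (670,72). The timer's display faces +x. The funnel is at (540,345) and the beaker at (655,322).

```bash
python3 - <<'E'
from h import *
s=1.5625; P=([.439,-.1905,.3007],[-179.97,.01,90.05])
g=px('wrist',[(366,88),(431,112),(397,214),(334,192)],.015,P,s); print(g,g.mean(0))
print('long yaw',np.degrees(np.arctan2(*(g[0]-g[3])[[1,0]])),np.degrees(np.arctan2(*(g[1]-g[2])[[1,0]])), 'sizes',np.linalg.norm(g[0]-g[1]),np.linalg.norm(g[0]-g[3]))
for k,u,v,z in [('big',408,365,.014),('small',499,221,.014),('stop',691,166,.072),('hBL',613,203,.018),('hTL',615,57,.018),('hBR',680,198,.018),('funnel',540,345,.0),('beaker',655,322,0)]:
    print(k,px('wrist',(u,v),z,P,s)[0])
# automatic: yellow disc, red centroid
im=cv2.imread('pics/w1.png'); hsv=cv2.cvtColor(im,cv2.COLOR_BGR2HSV)
m=cv2.inRange(hsv,(22,150,90),(34,255,255)); 
n,l,st,c=cv2.connectedComponentsWithStats(m)
for i in range(1,n):
    if st[i,4]>100:
        cn,_=cv2.findContours((l==i).astype('uint8'),cv2.RETR_CCOMP,cv2.CHAIN_APPROX_NONE)
        for q in cn:
            if len(q)>30: e=cv2.fitEllipse(q); print('yel',e, px('wrist',e[0],.0,P)[0], px('wrist',e[0],.014,P)[0])
plan([(.60,-.155,.25,90)])
E
```

```text
[[ 0.4108 -0.0628  0.015 ]
 [ 0.4639 -0.0808  0.015 ]
 [ 0.4358 -0.1639  0.015 ]
 [ 0.3814 -0.1451  0.015 ]] [ 0.423  -0.1132  0.015 ]
long yaw 70.31701205887555 71.32981587108353 sizes 0.056023448021019565 0.08737447968744848
big [ 0.4463 -0.3096  0.014 ]
small [ 0.5258 -0.17    0.014 ]
stop [ 0.6528 -0.1213  0.072 ]
hBL [ 0.6225 -0.1539  0.018 ]
hTL [ 0.6082 -0.0406  0.018 ]
hBR [ 0.6796 -0.1496  0.018 ]
funnel [ 0.5774 -0.2943  0.    ]
beaker [ 0.6873 -0.27    0.    ]
yel ((317.9724426269531, 140.06080627441406), (37.33750915527344, 39.6035270690918), 44.424896240234375) [ 0.5268 -0.1704  0.    ] [ 0.524  -0.1684  0.014 ]
yel ((318.99639892578125, 141.14974975585938), (21.947389602661133, 23.183048248291016), 39.26735305786133) [ 0.5284 -0.1719  0.    ] [ 0.5256 -0.1699  0.014 ]
yel ((260.8397216796875, 229.6028289794922), (48.857120513916016, 53.37646484375), 88.70692443847656) [ 0.4464 -0.3096  0.    ] [ 0.4461 -0.3032  0.014 ]
yel ((260.97265625, 233.4228973388672), (26.99968719482422, 29.54604148864746), 88.21363830566406) [ 0.4466 -0.3162  0.    ] [ 0.4464 -0.3096  0.014 ]
 move 4 x [0.018  0.0806 0.0253]
```

Emit:
step_arm(
  offset=[
    [0,0,0],
    [0.01,0.084,0.02],
    [0.01,0.084,0.02],
    [0.01,0.084,0.02],
    [0.01,0.084,0.02],
    [0.01,0.084,0.02],
    [0,0,0],
    [0,0,0],
  ],
  turn=[
    [0,0,-0.08],
    [0,0,0],
    [0,0,0],
    [0,0,0],
    [0,0,0],
    [0,0,0],
    [0,0,0],
    [0,0,0],
  ],
)

```text
t: 3.7
position: [0.6442, -0.1412, 0.2507]
tcp_rot: [-180.0, 0.0, 96.8]
ft_force: [-0.6, -0.4, 0.2]
gripper_width: 0.0856
finger_force: 0.0
```

```bash
python3 -c "
from h import *
wrist('w2')
print(px('scene',[(375,285),(440,262)],0,s=1.5625))"
```

```text
pose [np.float64(0.6442), np.float64(-0.1412), np.float64(0.2507)] [np.float64(-179.95), np.float64(0.02), np.float64(96.85)] t 3.7
[[ 0.5794  0.0982 -0.    ]
 [ 0.7061  0.0775  0.    ]]
```

View pics/w2b.png

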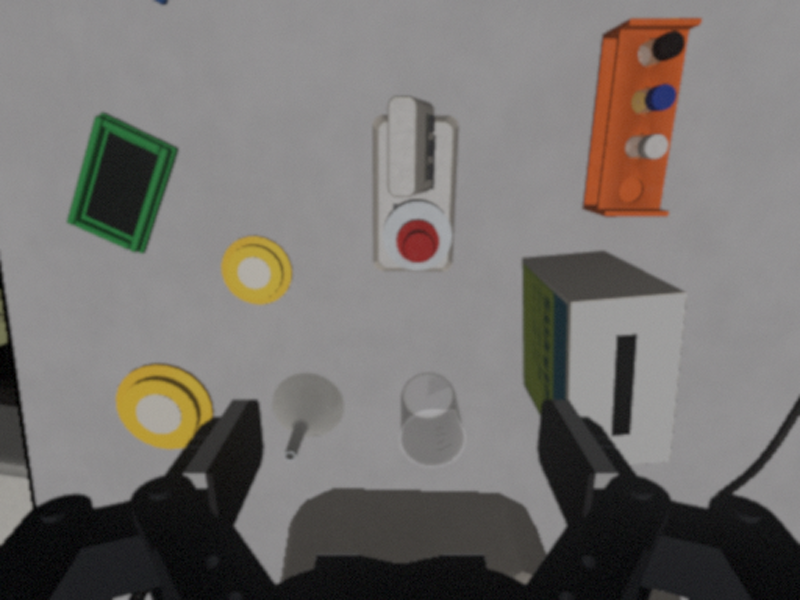

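The picture shows the stopper at (418,240) centred on the roll (417,235) and the handset corners (375,118),(457,118),(453,270),(375,268). The timer top spans (388–433, 97–195). Its 62 mm width lies along the handset's *length*, unlike the description. I'll trust the picture.

```bash
python3 - <<'E'
from h import *
s=1.5625; P=([.6442,-.1412,.2507],[-179.95,.02,96.85])
im=cv2.imread('pics/w2.png'); hsv=cv2.cvtColor(im,cv2.COLOR_BGR2HSV)
m=cv2.inRange(hsv,(0,120,60),(6,255,255))|cv2.inRange(hsv,(174,120,60),(180,255,255)); m[:,300:]=0
for q in cv2.findContours(m,cv2.RETR_EXTERNAL,cv2.CHAIN_APPROX_NONE)[0]:
    if len(q)>20: e=cv2.fitEllipse(q); print(e,px('wrist',e[0],.046,P)[0])
for k,u,v,z in [('stopHead',418,239,.072),('roll',417,235,.041),('big',158,412,.014),('hTL',374,116,.018),('hTR',458,117,.018),('hBR',453,271,.018),('hBL',374,269,.018),('ttTL',389,97,.08),('ttBL',389,195,.08),('ttTR',413,97,.08),('ttBR',413,195,.08)]:
    print(k,px('wrist',(u,v),z,P,s)[0])
g=px('wrist',[(100,113),(178,148),(144,252),(68,221)],.01,P,s);print(g,g.mean(0))
cv2.imwrite('pics/c2.png',cv2.resize(im[50:190,220:310],None,fx=4.2,fy=4.2,interpolation=cv2.INTER_CUBIC))
E
```

```text
((266.92572021484375, 153.72386169433594), (24.687118530273438, 25.28994369506836), 0.3538873493671417) [ 0.654  -0.1216  0.046 ]
stopHead [ 0.6528 -0.1159  0.072 ]
roll [ 0.6535 -0.1186  0.041 ]
big [ 0.4466 -0.3075  0.014 ]
hTL [ 0.6127 -0.0407  0.018 ]
hTR [ 0.673  -0.0341  0.018 ]
hBR [ 0.687  -0.1476  0.018 ]
hBL [ 0.6243 -0.1535  0.018 ]
ttTL [ 0.6241 -0.0322  0.08  ]
ttBL [ 0.6304 -0.0889  0.08  ]
ttTR [ 0.6382 -0.0305  0.08  ]
ttBR [ 0.6455 -0.0871  0.08  ]
[[ 0.4118 -0.0623  0.01  ]
 [ 0.4682 -0.0801  0.01  ]
 [ 0.439  -0.1636  0.01  ]
 [ 0.3807 -0.1456  0.01  ]] [ 0.4249 -0.1129  0.01  ]
```

View pics/c2.png

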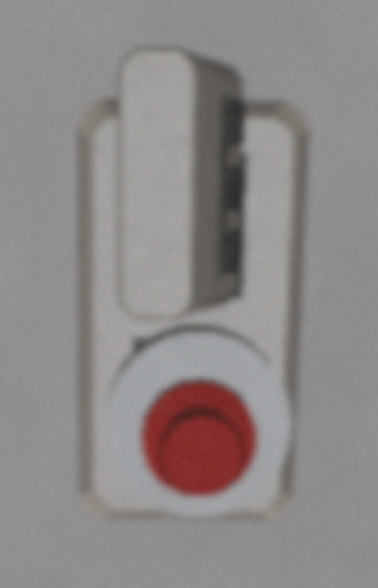

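Stopper at about (0.654,-0.121), timer base at about (0.642,-0.059), handset centre at about (0.649,-0.094) with yaw 6.5°.

```bash
python3 - <<'E'
from h import *
P=([.6442,-.1412,.2507],[-179.95,.02,96.85])
print(px('wrist',[(267.4,150.2)],.041,P),px('wrist',[(268.3,156.7)],.072,P))
plan([(.654,-.1203,.13,96.7),(.654,-.1203,.043,96.7,.04)])
E
```

```text
[[ 0.6543 -0.1185  0.041 ]] [[ 0.6543 -0.1199  0.072 ]]
 move 3 x [0.0132 0.0082 0.0809]
 move 5 x [ 0.     -0.      0.0348]
```

Emit:
step_arm(
  offset=[
    [0.0132,0.0082,0.0809],
    [0.0132,0.0082,0.0809],
    [0.0132,0.0082,0.0809],
    [0,0,0.035],
    [0,0,0.035],
    [0,0,0.035],
    [0,0,0.035],
    [0,0,0.034],
    [0,0,0],
  ],
  turn=[
    [0,0,0],
    [0,0,0],
    [0,0,0],
    [0,0,0],
    [0,0,0],
    [0,0,0],
    [0,0,0],
    [0,0,0],
    [0,0,0],
  ],
)

```text
t: 4.88
position: [0.6537, -0.1187, 0.0409]
tcp_rot: [-179.9, -0.0, 96.9]
ft_force: [0.1, 0.5, 0.4]
gripper_width: 0.0855
finger_force: 0.0
```

Emit:
step_arm(
  offset=[
    [0,0,0],
    [0,0,0],
    [0,0,0],
    [0,0,0],
    [0,0,0],
    [0,0,0],
    [0,0,0],
  ],
  turn=[
    [0,0,0],
    [0,0,0],
    [0,0,0],
    [0,0,0],
    [0,0,0],
    [0,0,0],
    [0,0,0],
  ],
  fingers=-1,
  force=25,
)

```text
t: 5.75
position: [0.6549, -0.1188, 0.0432]
tcp_rot: [180.0, 0.0, 96.9]
ft_force: [-2.3, 0.1, 5.4]
gripper_width: 0.0286
finger_force: 24.6
```

Emit:
step_arm(
  offset=[
    [0,0,-0.01],
    [0,0,-0.01],
    [0,0,-0.01],
    [0,0,-0.01],
    [0,0,0],
  ],
  turn=[
    [0,0,0],
    [0,0,0],
    [0,0,0],
    [0,0,0],
    [0,0,0],
  ],
)

```text
t: 6.38
position: [0.6549, -0.1188, 0.0631]
tcp_rot: [180.0, 0.0, 96.9]
ft_force: [0.1, 0.5, -0.5]
gripper_width: 0.0286
finger_force: 24.7
```

```bash
python3 -c "
from h import *
wrist('w3')
im=cv2.imread('pics/w3.png')
cv2.imwrite('pics/w3c.png',cv2.resize(im[:,150:360],None,fx=1.56,fy=1.56))
s=cv2.resize(imaging.snapshot('scene')[190:250,280:350],None,fx=5,fy=5);cv2.imwrite('pics/s3.png',s)
a=cv2.imread('pics/w3c.png');c=np.zeros((600,800,3),'uint8');c[:a.shape[0],:a.shape[1]]=a;c[:s.shape[0],350:350+s.shape[1]]=s;cv2.imwrite('pics/c3.png',c)"
```

```text
pose [np.float64(0.6549), np.float64(-0.1188), np.float64(0.0631)] [np.float64(179.95), np.float64(0.02), np.float64(96.93)] t 6.375
```

View pics/c3.png

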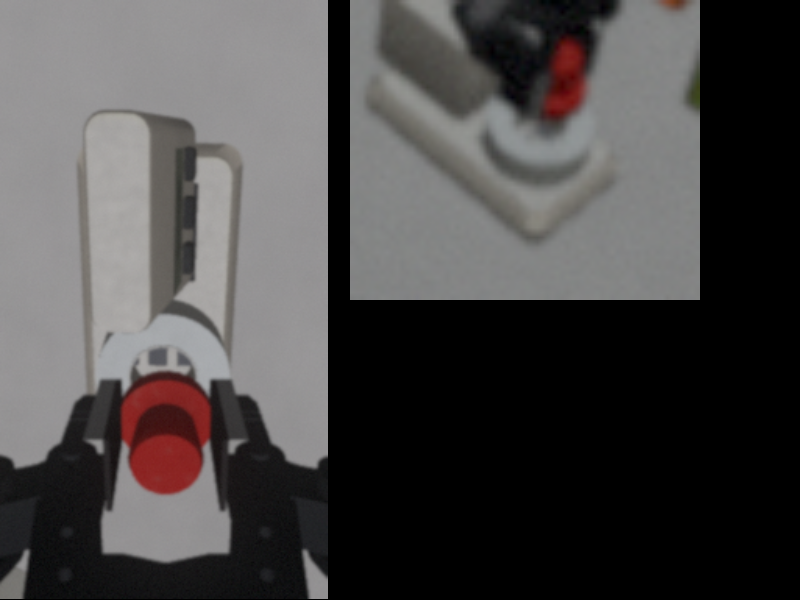

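Stopper held upright and lifted clear. Roll and timer undisturbed. Next, look at the dock and dish while carrying it along the front.

```bash
python3 -c "
from h import *
plan([(.6549,-.1188,.2,97),(.43,-.1,.25,97),(.42,.13,.28,97)])"
```

```text
move 3 x [-0.0001  0.0002 -0.0917]
 move 5 x [ 0.0184 -0.0884 -0.02  ]
 move 5 x [ 0.0918  0.0072 -0.012 ]
```

Emit:
step_arm(
  offset=[
    [0,0,-0.092],
    [0,0,-0.092],
    [0,0,-0.092],
    [0.0184,-0.0884,-0.02],
    [0.0184,-0.0884,-0.02],
    [0.0184,-0.0884,-0.02],
    [0.0184,-0.0884,-0.02],
    [0.0184,-0.0884,-0.02],
  ],
  turn=[
    [0,0,0],
    [0,0,0],
    [0,0,0],
    [0,0,0],
    [0,0,0],
    [0,0,0],
    [0,0,0],
    [0,0,0],
  ],
)

```text
t: 7.48
position: [0.4282, -0.0995, 0.2505]
tcp_rot: [-180.0, -0.0, 96.9]
ft_force: [-1.0, 0.2, 0.6]
gripper_width: 0.029
finger_force: 24.9
```

Emit:
step_arm(
  offset=[
    [0.0918,0.0072,-0.012],
    [0.0918,0.0072,-0.012],
    [0.0918,0.0072,-0.012],
    [0.0918,0.0072,-0.012],
    [0.0918,0.0072,-0.012],
    [0,0,0],
    [0,0,0],
  ],
  turn=[
    [0,0,0],
    [0,0,0],
    [0,0,0],
    [0,0,0],
    [0,0,0],
    [0,0,0],
    [0,0,0],
  ],
)

```text
t: 8.35
position: [0.4198, 0.1296, 0.2803]
tcp_rot: [-180.0, 0.0, 96.9]
ft_force: [-0.1, -0.1, -1.5]
gripper_width: 0.029
finger_force: 24.9
```

```bash
python3 -c "
from h import *
wrist('w4')"
```

```text
pose [np.float64(0.4198), np.float64(0.1296), np.float64(0.2803)] [np.float64(-179.98), np.float64(0.03), np.float64(96.92)] t 8.35
```

View pics/w4b.png

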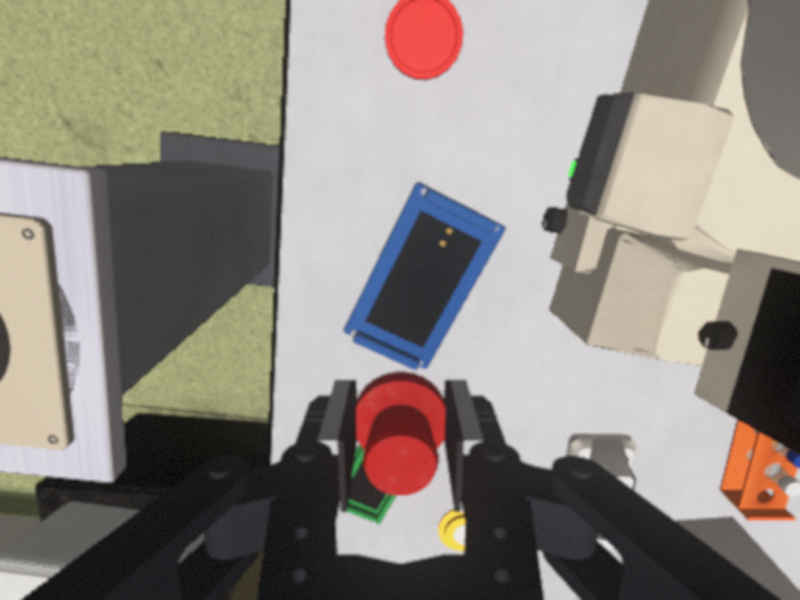

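Dish at (424,37). Dock corners at (419,182),(505,229),(424,368),(344,331), with the pad corners inside at (426,211),(482,243),(421,348),(368,323).

```bash
python3 - <<'E'
from h import *
s=1.5625; P=([.4198,.1296,.2803],[-179.98,.03,96.92])
d=px('wrist',[(419,182),(505,229),(424,368),(344,331)],.014,P,s);print('dock',d,d.mean(0))
q=px('wrist',[(426,211),(482,243),(421,348),(368,323)],.008,P,s);print('pad',q,q.mean(0))
for a in (d,q):
    for i,j in ((3,0),(2,1)):
        e=a[j]-a[i];print(np.degrees(np.arctan2(e[1],e[0])),np.linalg.norm(e),end=' ')
    e=a[1]-a[0];f=a[2]-a[3];print('short',np.degrees(np.arctan2(e[1],e[0])),np.degrees(np.arctan2(f[1],f[0])),np.linalg.norm(e))
im=cv2.imread('pics/w4.png'); hsv=cv2.cvtColor(im,cv2.COLOR_BGR2HSV)
m=cv2.inRange(hsv,(0,120,60),(6,255,255))|cv2.inRange(hsv,(174,120,60),(180,255,255)); m[100:]=0
for c in cv2.findContours(m,cv2.RETR_EXTERNAL,cv2.CHAIN_APPROX_NONE)[0]:
    if len(c)>20: e=cv2.fitEllipse(c); print('dish',e,px('wrist',e[0],.010,P)[0])
plan([(.42,.285,.15,96.9)])
E
```

```text
dock [[0.4282 0.1861 0.014 ]
 [0.5055 0.1567 0.014 ]
 [0.4551 0.0204 0.014 ]
 [0.3782 0.0482 0.014 ]] [0.4418 0.1028 0.014 ]
pad [[0.4376 0.1628 0.008 ]
 [0.4894 0.1415 0.008 ]
 [0.4502 0.0375 0.008 ]
 [0.3988 0.0563 0.008 ]] [0.444  0.0995 0.008 ]
70.04633399291939 0.1466863785301497 69.70777590597572 0.14527061307727981 short -20.855230336284922 -19.87131019674391 0.08266656763512435
70.02328923561177 0.11337382412005609 69.34760637024452 0.11114555864501827 short -22.30182877609667 -20.016728821943826 0.056056406942474296
dish ((270.7997131347656, 23.28713607788086), (49.15557861328125, 51.779422760009766), 9.638140678405762) [0.4176 0.2921 0.01  ]
 move 5 x [0.0619 0.0076 0.0521]
```

Emit:
step_arm(
  offset=[
    [0.036,0.004,0.052],
    [0.036,0.004,0.052],
    [0.036,0.004,0.052],
    [0.036,0.004,0.052],
    [0.036,0.004,0.052],
    [0,0,0],
    [0,0,0],
  ],
  turn=[
    [0,0,0],
    [0,0,0],
    [0,0,0],
    [0,0,0],
    [0,0,0],
    [0,0,0],
    [0,0,0],
  ],
)

```text
t: 9.28
position: [0.4194, 0.2199, 0.1511]
tcp_rot: [180.0, 0.0, 96.9]
ft_force: [-0.0, 0.1, 0.4]
gripper_width: 0.0291
finger_force: 24.9
```

```bash
python3 - <<'E'
from h import *
st=wrist('w5'); P=(st['position'],st['tcp_rot'])
im=cv2.imread('pics/w5.png'); hsv=cv2.cvtColor(im,cv2.COLOR_BGR2HSV)
m=cv2.inRange(hsv,(0,120,60),(6,255,255))|cv2.inRange(hsv,(174,120,60),(180,255,255))
for c in cv2.findContours(m,cv2.RETR_EXTERNAL,cv2.CHAIN_APPROX_NONE)[0]:
    if len(c)>20: e=cv2.fitEllipse(c); print('red',cv2.boundingRect(c),e,px('wrist',e[0],.011,P)[0])
E
```

```text
pose [np.float64(0.4194), np.float64(0.2199), np.float64(0.1511)] [np.float64(180.0), np.float64(0.01), np.float64(96.87)] t 9.275
red (227, 239, 59, 80) ((256.204833984375, 277.0159606933594), (58.253578186035156, 80.47003936767578), 179.91622924804688) [0.4315 0.1202 0.011 ]
red (231, 70, 67, 70) ((263.8999328613281, 104.15873718261719), (65.97950744628906, 68.94957733154297), 6.195179462432861) [0.4172 0.294  0.011 ]
```

```bash
python3 -c "
from h import *
plan([(.417,.2943,.06,96.9),(.417,.2943,.0135,96.9,.02)])"
```

```text
move 3 x [0.0495 0.0042 0.0609]
 move 5 x [ 0.     -0.      0.0186]
```

Emit:
step_arm(
  offset=[
    [0.0495,0.0042,0.0609],
    [0.0495,0.0042,0.0609],
    [0.0495,0.0042,0.0609],
    [0,0,0.0186],
    [0,0,0.0186],
    [0,0,0.0186],
    [0,0,0.0186],
    [0,0,0.0186],
    [0,0,0],
    [0,0,0],
  ],
  turn=[
    [0,0,0],
    [0,0,0],
    [0,0,0],
    [0,0,0],
    [0,0,0],
    [0,0,0],
    [0,0,0],
    [0,0,0],
    [0,0,0],
    [0,0,0],
  ],
)

```text
t: 10.58
position: [0.4162, 0.2952, 0.0125]
tcp_rot: [-180.0, 0.0, 96.9]
ft_force: [0.5, -0.1, -0.1]
gripper_width: 0.0287
finger_force: 27.9
```

Emit:
step_arm(
  offset=[
    [0,0,0],
    [0,0,0],
    [0,0,0],
    [0,0,0],
  ],
  turn=[
    [0,0,0],
    [0,0,0],
    [0,0,0],
    [0,0,0],
  ],
  fingers=1,
)

```text
t: 11.08
position: [0.4162, 0.2953, 0.0127]
tcp_rot: [180.0, 0.0, 96.9]
ft_force: [0.1, 0.4, -0.3]
gripper_width: 0.0854
finger_force: 0.0
```

Emit:
step_arm(
  offset=[
    [0,0,-0.05],
    [0,0,-0.1],
    [0,0,-0.1],
    [0,0,-0.1],
    [-0.07,-0.005,-0.05],
    [-0.07,-0.005,-0.05],
    [0,0,0],
    [0,0,0],
  ],
  turn=[
    [0,0,0],
    [0,0,0],
    [0,0,0],
    [0,0,0],
    [0,0,0],
    [0,0,0],
    [0,0,0],
    [0,0,0],
  ],
)

```text
t: 12.08
position: [0.4194, 0.2254, 0.2374]
tcp_rot: [180.0, 0.0, 96.9]
ft_force: [-0.4, 1.2, 1.2]
gripper_width: 0.0854
finger_force: 0.0
```

```bash
python3 - <<'E'
from h import *
wrist('w6')
plan([(.42,-.09,.25,96.9),(.655,-.118,.20,96.9),(.655,-.118,.08,96.9)])
E
```

```text
pose [np.float64(0.4194), np.float64(0.2254), np.float64(0.2374)] [np.float64(179.99), np.float64(0.03), np.float64(96.92)] t 12.075
 move 7 x [-0.0896 -0.0106 -0.0036]
 move 5 x [-0.0224  0.092   0.02  ]
 move 3 x [ 0.   -0.    0.08]
```

View pics/w6b.png

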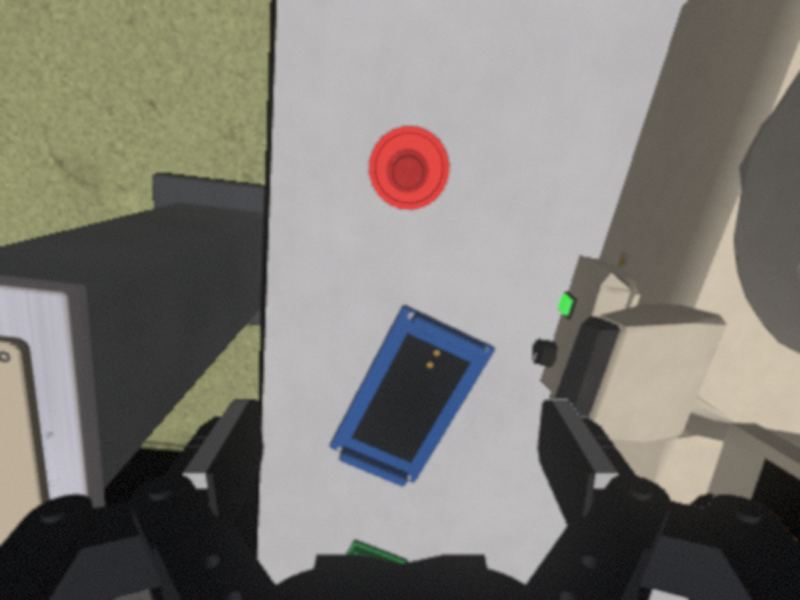

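Stopper stands upright in the dish at (409,168). The dock is seen again with corners (405,306),(494,349),(410,484),(332,446). Next is the roll.

Emit:
step_arm(
  offset=[
    [-0.0896,-0.0106,-0.0036],
    [-0.0896,-0.0106,-0.0036],
    [-0.0896,-0.0106,-0.0036],
    [-0.0896,-0.0106,-0.0036],
    [-0.0896,-0.0106,-0.0036],
    [-0.0896,-0.0106,-0.0036],
    [-0.0896,-0.0106,-0.0036],
  ],
  turn=[
    [0,0,0],
    [0,0,0],
    [0,0,0],
    [0,0,0],
    [0,0,0],
    [0,0,0],
    [0,0,0],
  ],
)

```text
t: 13.0
position: [0.4207, -0.0905, 0.2496]
tcp_rot: [-179.9, -0.0, 97.1]
ft_force: [1.4, 0.9, 0.1]
gripper_width: 0.085
finger_force: 0.0
```

Emit:
step_arm(
  offset=[
    [-0.0224,0.092,0.02],
    [-0.0224,0.092,0.02],
    [-0.0224,0.092,0.02],
    [-0.0224,0.092,0.02],
    [-0.0224,0.092,0.02],
    [0,0,0],
    [0,0,0],
  ],
  turn=[
    [0,0,0],
    [0,0,0],
    [0,0,0],
    [0,0,0],
    [0,0,0],
    [0,0,0],
    [0,0,0],
  ],
)

```text
t: 13.88
position: [0.6557, -0.1162, 0.1992]
tcp_rot: [-179.9, -0.1, 97.1]
ft_force: [0.1, -0.4, 0.6]
gripper_width: 0.0854
finger_force: 0.0
```

```bash
python3 - <<'E'
from h import *
s=1.5625; P=([.4194,.2254,.2374],[179.99,.03,96.92])
d=px('wrist',[(405,306),(494,349),(410,484),(332,446)],.014,P,s);print('dock',d,d.mean(0))
q=px('wrist',[(409,335),(470,364),(405,463),(356,438)],.008,P,s);print('pad',q,q.mean(0))
st=wrist('w7')
im=cv2.imread('pics/w7.png')
cv2.imwrite('pics/c7.png',cv2.resize(im[20:240,200:330],None,fx=2.7,fy=2.7,interpolation=cv2.INTER_CUBIC))
E
```

```text
dock [[0.4276 0.1883 0.014 ]
 [0.5047 0.1602 0.014 ]
 [0.4532 0.02   0.014 ]
 [0.3798 0.0516 0.014 ]] [0.4413 0.105  0.014 ]
pad [[0.4343 0.1617 0.008 ]
 [0.4887 0.1418 0.008 ]
 [0.4465 0.0374 0.008 ]
 [0.3999 0.0583 0.008 ]] [0.4424 0.0998 0.008 ]
pose [np.float64(0.6557), np.float64(-0.1162), np.float64(0.1992)] [np.float64(-179.92), np.float64(-0.09), np.float64(97.1)] t 13.875
```

View pics/c7.png

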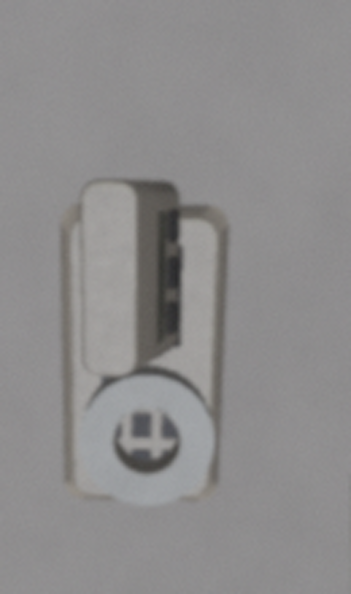

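The roll top centre is at crop (149,439), i.e. pixel (255,183). The timer is still standing and its top edge is at crop (83–134, 180–374).

```bash
python3 - <<'E'
from h import *
P=([.6557,-.1162,.1992],[-179.92,-.09,97.1])
c=lambda u,v:(u/2.7+200-.3,v/2.7+20-.3)
print('roll',px('wrist',[c(149,439.5)],.0405,P))
print('timer top',px('wrist',[c(83,181),c(134,181),c(134,374),c(83,374)],.079,P))
print('handset',px('wrist',[c(60,207),c(229,208),c(217,498),c(64,494)],.018,P))
plan([(.6545,-.119,.08,97)])
E
```

```text
roll [[ 0.6545 -0.1185  0.0405]]
timer top [[ 0.6242 -0.0314  0.079 ]
 [ 0.6392 -0.0296  0.079 ]
 [ 0.6459 -0.0869  0.079 ]
 [ 0.6299 -0.0889  0.079 ]]
handset [[ 0.6118 -0.0407  0.018 ]
 [ 0.6736 -0.0333  0.018 ]
 [ 0.686  -0.1461  0.018 ]
 [ 0.6234 -0.1521  0.018 ]]
 move 3 x [-0.0014 -0.0009  0.0801]
```

Emit:
step_arm(
  offset=[
    [-0.0014,-0.0009,0.08],
    [-0.0014,-0.0009,0.08],
    [-0.0014,-0.0009,0.08],
    [0,0,0.04],
    [0,0,0.03],
    [0,0,0.02],
    [0,0,0.015],
    [0,0,0.005],
    [0,0,0],
  ],
  turn=[
    [0,0,0],
    [0,0,0],
    [0,0,0],
    [0,0,0],
    [0,0,0],
    [0,0,0],
    [0,0,0],
    [0,0,0],
    [0,0,0],
  ],
)

```text
t: 15.05
position: [0.6549, -0.1207, 0.0256]
tcp_rot: [180.0, 0.0, 96.9]
ft_force: [-0.3, -0.2, -0.8]
gripper_width: 0.0854
finger_force: 0.0
```

Emit:
step_arm(
  offset=[
    [0,0,0],
    [0,0,0],
    [0,0,0],
    [0,0,0],
    [0,0,0],
    [0,0,0],
  ],
  turn=[
    [0,0,0],
    [0,0,0],
    [0,0,0],
    [0,0,0],
    [0,0,0],
    [0,0,0],
  ],
  fingers=-1,
  force=25,
)

```text
t: 15.8
position: [0.655, -0.1208, 0.0259]
tcp_rot: [180.0, 0.0, 96.9]
ft_force: [-0.9, 0.1, 5.6]
gripper_width: 0.0497
finger_force: 26.4
```

Emit:
step_arm(
  offset=[
    [0,0,-0.01],
    [0,0,-0.02],
    [0,0,-0.03],
    [0,0,0],
  ],
  turn=[
    [0,0,0],
    [0,0,0],
    [0,0,0],
    [0,0,0],
  ],
)

```text
t: 16.3
position: [0.6557, -0.1207, 0.0573]
tcp_rot: [179.8, 0.1, 96.9]
ft_force: [0.8, 0.5, -0.8]
gripper_width: 0.0498
finger_force: 26.1
```

```bash
python3 - <<'E'
from h import *
P=([.6442,-.1412,.2507],[-179.95,.02,96.85])
im=cv2.imread('pics/w2.png'); hsv=cv2.cvtColor(im,cv2.COLOR_BGR2HSV)
m=cv2.inRange(hsv,(22,150,90),(34,255,255)); m[:,200:]=0
for q in cv2.findContours(m,cv2.RETR_CCOMP,cv2.CHAIN_APPROX_NONE)[0]:
    if len(q)>30: e=cv2.fitEllipse(q); print('yel',e, px('wrist',e[0],.0,P)[0], px('wrist',e[0],.014,P)[0])
plan([(.6557,-.1207,.2,97),(.43,-.17,.22,97),(.4465,-.311,.2,97),(.4465,-.311,.06,97),(.4465,-.311,.0195,97,.02)])
E
```

```text
yel ((104.36592102050781, 259.3521423339844), (50.42026901245117, 59.669185638427734), 109.1856918334961) [ 0.4448 -0.3093  0.    ] [ 0.4515 -0.3003  0.014 ]
yel ((101.05313110351562, 264.5683288574219), (26.79741859436035, 32.81498336791992), 112.09530639648438) [ 0.4397 -0.3185  0.    ] [ 0.4466 -0.3092  0.014 ]
yel ((111.51663208007812, 247.98512268066406), (8.530800819396973, 27.88353729248047), 120.69586181640625) [ 0.4555 -0.2896  0.    ] [ 0.4618 -0.2814  0.014 ]
yel ((163.8423309326172, 172.438232421875), (39.74302673339844, 43.81558609008789), 125.60012817382812) [ 0.5263 -0.1703  0.    ] [ 0.5302 -0.1664  0.014 ]
yel ((162.1553497314453, 174.40667724609375), (22.73365592956543, 24.92529296875), 122.44086456298828) [ 0.5242 -0.1733  0.    ] [ 0.5281 -0.1692  0.014 ]
 move 3 x [ 0.     -0.     -0.0952]
 move 5 x [-0.0086 -0.092  -0.008 ]
 move 3 x [-0.0946 -0.0005  0.0133]
 move 3 x [-0.     -0.      0.0933]
 move 5 x [-0.     -0.      0.0162]
```

Consistent: stand at (0.4465,-0.3094). I place the TCP at y = -0.311 to allow for the roll sitting about 2 mm toward +y in the grip.

Emit:
step_arm(
  offset=[
    [0,0,-0.095],
    [0,0,-0.095],
    [0,0,-0.095],
    [-0.0086,-0.092,-0.008],
    [-0.0086,-0.092,-0.008],
    [-0.0086,-0.092,-0.008],
    [-0.0086,-0.092,-0.008],
    [-0.0086,-0.092,-0.008],
  ],
  turn=[
    [0,0,0],
    [0,0,0],
    [0,0,0],
    [0,0,0],
    [0,0,0],
    [0,0,0],
    [0,0,0],
    [0,0,0],
  ],
)

```text
t: 17.3
position: [0.4274, -0.17, 0.2175]
tcp_rot: [-180.0, -0.0, 96.9]
ft_force: [-0.0, -0.5, 0.8]
gripper_width: 0.0494
finger_force: 26.5
```

Emit:
step_arm(
  offset=[
    [-0.0946,-0.0005,0.0133],
    [-0.0946,-0.0005,0.0133],
    [-0.0946,-0.0005,0.0133],
    [0,0,0.08],
    [0,0,0.08],
    [0,0,0.06],
    [0,0,0],
    [0,0,0],
  ],
  turn=[
    [0,0,0],
    [0,0,0],
    [0,0,0],
    [0,0,0],
    [0,0,0],
    [0,0,0],
    [0,0,0],
    [0,0,0],
  ],
)

```text
t: 18.3
position: [0.446, -0.311, 0.0892]
tcp_rot: [179.9, 0.1, 96.9]
ft_force: [0.6, -0.3, -0.2]
gripper_width: 0.0497
finger_force: 26.6
```

```bash
python3 -c "
from h import *
plan([(.4465,-.311,.0195,96.9,.02)])"
```

```text
move 7 x [-0.      0.0001  0.0199]
```

Emit:
step_arm(
  offset=[
    [0,0.001,0.03],
    [0,0,0.03],
    [0,0,0.03],
    [0,0,0.02],
    [0,0,0.015],
    [0,0,0.01],
    [0,0,0.004],
    [0,0,0],
    [0,0,0],
  ],
  turn=[
    [0,0,0],
    [0,0,0],
    [0,0,0],
    [0,0,0],
    [0,0,0],
    [0,0,0],
    [0,0,0],
    [0,0,0],
    [0,0,0],
  ],
)

```text
t: 19.42
position: [0.446, -0.3108, 0.0188]
tcp_rot: [180.0, 0.0, 96.9]
ft_force: [-1.9, 0.6, 4.6]
gripper_width: 0.0496
finger_force: 27.0
```

Emit:
step_arm(
  offset=[
    [0,0,0],
    [0,0,0],
    [0,0,0],
    [0,0,0],
  ],
  turn=[
    [0,0,0],
    [0,0,0],
    [0,0,0],
    [0,0,0],
  ],
  fingers=1,
)

```text
t: 19.92
position: [0.4459, -0.3107, 0.0184]
tcp_rot: [180.0, 0.0, 96.9]
ft_force: [0.5, -0.6, -1.2]
gripper_width: 0.0855
finger_force: 0.0
```

Emit:
step_arm(
  offset=[
    [0,0,-0.04],
    [0,0,-0.08],
    [0,0,-0.1],
    [0,0,-0.1],
    [0,0,-0.1],
    [0.08,-0.01,0],
    [0.08,-0.01,0],
    [0.08,-0.01,0],
    [0,0,0],
    [0,0,0],
  ],
  turn=[
    [0,0,0],
    [0,0,0],
    [0,0,0],
    [0,0,0],
    [0,0,0],
    [0,0,0],
    [0,0,0],
    [0,0,0],
    [0,0,0],
    [0,0,0],
  ],
)

```text
t: 21.18
position: [0.4166, -0.1939, 0.2292]
tcp_rot: [180.0, 0.1, 96.9]
ft_force: [-0.7, 0.2, 0.1]
gripper_width: 0.0854
finger_force: 0.0
```

```bash
python3 - <<'E'
from h import *
wrist('w8')
E
```

```text
pose [np.float64(0.4166), np.float64(-0.1939), np.float64(0.2292)] [np.float64(179.97), np.float64(0.1), np.float64(96.93)] t 21.175
```

View pics/w8b.png

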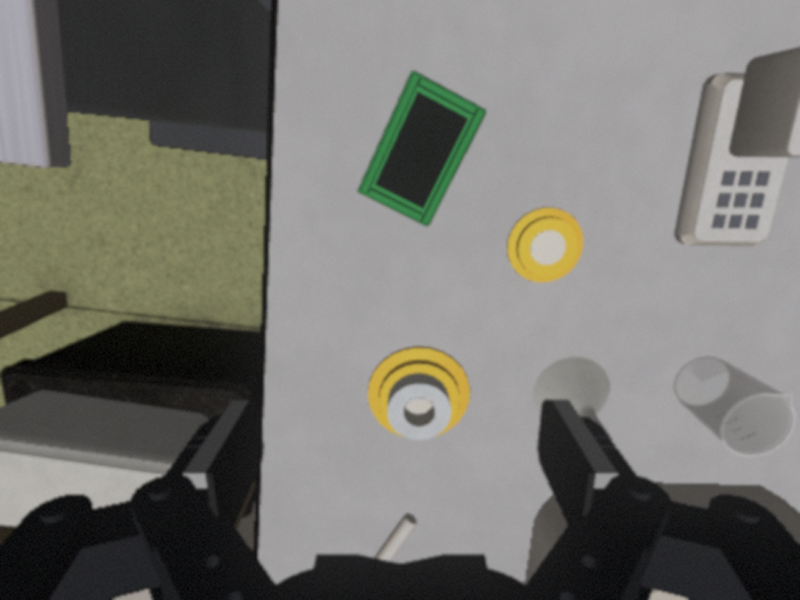

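The roll lies flat on the stand, its top centred at (419,407). The green stand's outer corners are (413,71),(486,110),(427,226),(359,190) and its pocket floor corners are (420,95),(467,118),(420,208),(377,184). The timer's base edge is at about (733,153).

```bash
python3 - <<'E'
from h import *
s=1.5625; P=([.4166,-.1939,.2292],[179.97,.1,96.93])
print('roll',px('wrist',(419,407),.033,P,s))
im=cv2.imread('pics/w8.png'); hsv=cv2.cvtColor(im,cv2.COLOR_BGR2HSV)
m=cv2.inRange(hsv,(22,150,90),(34,255,255)); m[:,320:]=0
c=max(cv2.findContours(m,cv2.RETR_EXTERNAL,cv2.CHAIN_APPROX_NONE)[0],key=len); x=c[:,0,:]; print('yellow rect',cv2.boundingRect(c))
w=px('wrist',[(a,b) for a,b in x if b<250],0,P)  # base circle fit
A=np.c_[2*w[:,:2],np.ones(len(w))]; r=np.linalg.lstsq(A,(w[:,:2]**2).sum(1),rcond=None)[0]; print('base fit',r[:2],np.sqrt(r[2]+r[0]**2+r[1]**2))
g=px('wrist',[(413,71),(486,110),(427,226),(359,190)],.012,P,s);print(g,g.mean(0))
h=px('wrist',[(420,95),(467,118),(420,208),(377,184)],.006,P,s);print(h,h.mean(0))
for a in (g,h):
    e=a[0]-a[3];f=a[1]-a[2];print(np.degrees(np.arctan2(e[1],e[0])),np.degrees(np.arctan2(f[1],f[0])),np.linalg.norm(e),np.linalg.norm(a[0]-a[1]))
plan([(.64,-.06,.2,7)]);print(get_state()['qpos'])
E
```

```text
roll [[ 0.445  -0.3047  0.033 ]]
yellow rect (236, 223, 64, 52)
base fit [ 0.4451 -0.2985] 0.02999428324898418
[[ 0.4094 -0.0633  0.012 ]
 [ 0.4624 -0.0813  0.012 ]
 [ 0.4331 -0.1653  0.012 ]
 [ 0.3806 -0.1454  0.012 ]] [ 0.4214 -0.1138  0.012 ]
[[ 0.4162 -0.0768  0.006 ]
 [ 0.451  -0.0876  0.006 ]
 [ 0.4265 -0.1535  0.006 ]
 [ 0.3929 -0.1401  0.006 ]] [ 0.4217 -0.1145  0.006 ]
70.70279736156414 70.72650289469473 0.08703867917210417 0.056076866244762845
69.77931779031319 69.61098280854549 0.06743483453843459 0.036465282746339304
 turn 9 x z 0.1162
 move 6 x [ 0.0794 -0.0353  0.0097]
[ 75.6331   0.9737 -55.7307 105.364    0.8638  74.043   26.5609]
```

```bash
python3 - <<'E'
from h import *
from scipy.optimize import least_squares
def ring(f,P,c0,c1):
    hsv=cv2.cvtColor(cv2.imread(f),cv2.COLOR_BGR2HSV); m=cv2.inRange(hsv,(20,120,70),(36,255,255)); 
    mm=np.zeros_like(m); mm[c0[1]:c1[1],c0[0]:c1[0]]=255; m&=mm
    hull=cv2.convexHull(cv2.findNonZero(m))[:,0,:]; y=hull[:,1]; 
    hull=hull[y<np.percentile(np.nonzero(m)[0],70)]
    w=px('wrist',hull,.004,P)
    r=least_squares(lambda p:np.hypot(w[:,0]-p[0],w[:,1]-p[1])-.044,[.446,-.31]); print(f,r.x,np.abs(r.fun).max(),len(w))
ring('pics/w8.png',([.4166,-.1939,.2292],[179.97,.1,96.93]),(220,210),(310,290))
ring('pics/w1.png',([.439,-.1905,.3007],[-179.97,.01,90.05]),(225,195),(300,262))
s=1.5625;P=([.4166,-.1939,.2292],[179.97,.1,96.93])
hsv=cv2.cvtColor(cv2.imread('pics/w8.png'),cv2.COLOR_BGR2HSV)
cv2.imwrite('pics/c8.png',cv2.resize(cv2.imread('pics/w8.png')[215:290,225:315],None,fx=8,fy=8,interpolation=cv2.INTER_CUBIC))
E
```

```text
pics/w8.png [ 0.4463 -0.31  ] 0.0010467906308208388 18
pics/w1.png [ 0.4463 -0.3104] 0.0017519492545224752 15
```

View pics/c8.png

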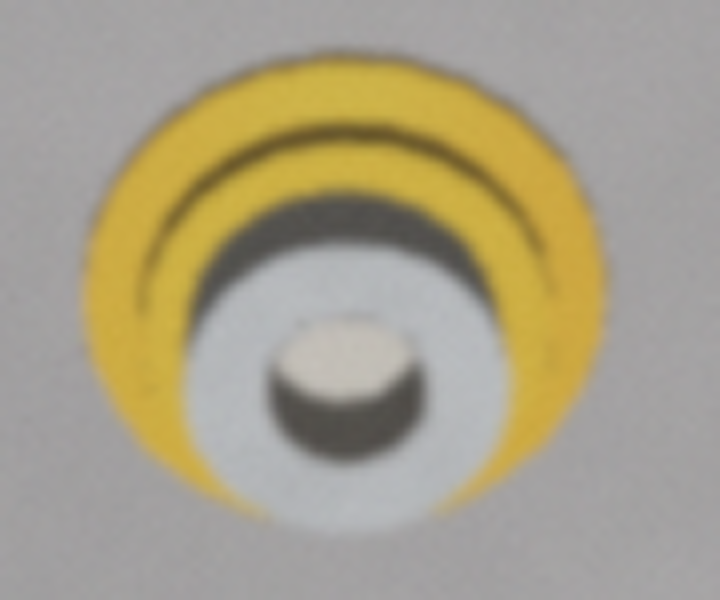

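```bash
python3 - <<'E'
from h import *
s=1.5625
print('roll',px('wrist',(268.2,263.2),.033,([.4166,-.1939,.2292],[179.97,.1,96.93])))
P=([.4198,.1296,.2803],[-179.98,.03,96.92])
for z in (.1,.15,.2,.25,.3): print(z,px('scene',[(413,218),(374,193),(447,95)],z,s=s)[:,:2].ravel(),'w4',px('wrist',[(697,393),(800,448),(738,250)],z,P,s)[:,:2].ravel())
plan([(.4166,-.1939,.23,186.5),(.6387,-.0595,.23,186.5),(.6387,-.0595,.1,186.5)])
E
```

```text
roll [[ 0.4458 -0.3087  0.033 ]]
0.1 [0.6671 0.1102 0.6505 0.2028 0.965  0.392 ] w4 [0.6508 0.0649 0.7455 0.028  0.6443 0.1732]
0.15 [0.6318 0.0641 0.6167 0.1491 0.9052 0.3227] w4 [0.6133 0.0877 0.6933 0.0565 0.6078 0.1791]
0.2 [0.5966 0.018  0.5828 0.0954 0.8454 0.2534] w4 [0.5758 0.1104 0.641  0.085  0.5713 0.1851]
0.25 [ 0.5613 -0.0281  0.5489  0.0417  0.7856  0.1841] w4 [0.5383 0.1332 0.5888 0.1135 0.5348 0.191 ]
0.3 [ 0.5261 -0.0741  0.515  -0.012   0.7257  0.1147] w4 [0.5008 0.156  0.5366 0.142  0.4983 0.1969]
 turn 9 x z -0.1158
 move 1 x [-0.0001  0.0005 -0.0021]
 move 6 x [-0.0786  0.0361  0.    ]
 move 3 x [-0.     -0.      0.0867]
```

Emit:
step_arm(
  offset=[
    [0,0,0],
    [0,0,0],
    [0,0,0],
    [0,0,0],
    [0,0,0],
    [0,0,0],
    [0,0,0],
    [0,0,0],
    [0,0,0],
  ],
  turn=[
    [0,0,-0.1158],
    [0,0,-0.1158],
    [0,0,-0.1158],
    [0,0,-0.1158],
    [0,0,-0.1158],
    [0,0,-0.1158],
    [0,0,-0.1158],
    [0,0,-0.1158],
    [0,0,-0.1158],
  ],
)

```text
t: 22.35
position: [0.4166, -0.1941, 0.2284]
tcp_rot: [179.9, 0.0, -173.2]
ft_force: [0.7, -0.8, -1.1]
gripper_width: 0.0855
finger_force: 0.0
```

Emit:
step_arm(
  offset=[
    [-0.0786,0.0361,0],
    [-0.0786,0.0361,0],
    [-0.0786,0.0361,0],
    [-0.0786,0.0361,0],
    [-0.0786,0.0361,0],
    [-0.0786,0.0361,0],
    [0,0,0.08],
    [0,0,0],
    [0,0,0],
  ],
  turn=[
    [0,0,0],
    [0,0,0],
    [0,0,0],
    [0,0,0],
    [0,0,0],
    [0,0,0],
    [0,0,0],
    [0,0,0],
    [0,0,0],
  ],
)

```text
t: 23.48
position: [0.6387, -0.0601, 0.1893]
tcp_rot: [180.0, 0.0, -173.6]
ft_force: [0.4, -0.2, 0.3]
gripper_width: 0.0853
finger_force: 0.0
```

```bash
python3 - <<'E'
from h import *
print(px('wrist',(733,153),.0215,([.4166,-.1939,.2292],[179.97,.1,96.93]),1.5625))
st=wrist('w9'); P=(st['position'],st['tcp_rot'])
im=cv2.imread('pics/w9.png')
cv2.imwrite('pics/c9.png',cv2.resize(im[80:300,150:370],None,fx=2.7,fy=2.7,interpolation=cv2.INTER_CUBIC))
u=np.array([(0.6303,-.0905,.0215),(.6386,-.0595,.079),(.6273,-.0605,.079)]);print(proj('wrist',u,P))
print(get_state()['qpos'])
E
```

```text
[[ 0.636  -0.0893  0.0215]]
pose [np.float64(0.6387), np.float64(-0.0601), np.float64(0.1893)] [np.float64(180.0), np.float64(0.02), np.float64(-173.58)] t 23.475
[[226.2061 165.9262]
 [255.3004 194.1616]
 [255.6091 181.3918]]
[ 40.2584  32.9979 -55.9391  82.0117  27.3671  79.2358  80.0619]
```

View pics/c9.png

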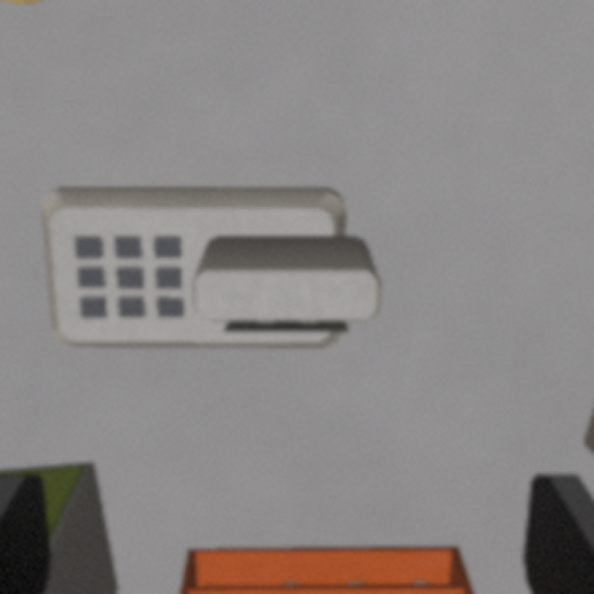

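```bash
python3 - <<'E'
from h import *
P=([.6387,-.0601,.1893],[180,.02,-173.58])
c=lambda u,v:(u/2.7+150-.3,v/2.7+80-.3)
print('back bottom',px('wrist',[c(210,237),c(365,237)],.0225,P),'front bot',px('wrist',[c(226,331),c(347,331)],.0225,P),'top',px('wrist',[c(196,268),c(381,268),c(381,318),c(196,318)],.078,P))
# c2: right (front) base edge
P=([.6442,-.1412,.2507],[-179.95,.02,96.85])
c=lambda u,v:(u/4.2+220-.3,v/4.2+50-.3)
print('c2 front base',px('wrist',[c(243,80),c(241,296)],.0225,P))
plan([(.641,-.0595,.1,186.4),(.641,-.0595,.034,186.4,.03)])
E
```

```text
back bottom [[ 0.6315 -0.089   0.0225]
 [ 0.625  -0.0308  0.0225]] front bot [[ 0.6684 -0.0797  0.0225]
 [ 0.6631 -0.0325  0.0225]] top [[ 0.6286 -0.0887  0.078 ]
 [ 0.6221 -0.0311  0.078 ]
 [ 0.6385 -0.0287  0.078 ]
 [ 0.6451 -0.0875  0.078 ]]
c2 front base [[ 0.6559 -0.031   0.0225]
 [ 0.6632 -0.086   0.0225]]
 move 2 x [-0.0021  0.0003  0.0898]
 move 5 x [-0.     -0.      0.0264]
```

Emit:
step_arm(
  offset=[
    [-0.0021,0.0003,0.08],
    [-0.0021,0.0003,0.08],
    [0,0,0.05],
    [0,0,0.04],
    [0,0,0.03],
    [0,0,0.02],
    [0,0,0.011],
    [0,0,0],
    [0,0,0],
  ],
  turn=[
    [0,0,0],
    [0,0,0],
    [0,0,0],
    [0,0,0],
    [0,0,0],
    [0,0,0],
    [0,0,0],
    [0,0,0],
    [0,0,0],
  ],
)

```text
t: 24.65
position: [0.6409, -0.0584, 0.0334]
tcp_rot: [-180.0, 0.0, -173.5]
ft_force: [0.7, 0.5, 0.3]
gripper_width: 0.0853
finger_force: 0.0
```

Emit:
step_arm(
  offset=[
    [0,0,0],
    [0,0,0],
    [0,0,0],
    [0,0,0],
    [0,0,0],
  ],
  turn=[
    [0,0,0],
    [0,0,0],
    [0,0,0],
    [0,0,0],
    [0,0,0],
  ],
  fingers=-1,
  force=25,
)

```text
t: 25.28
position: [0.6409, -0.0585, 0.0335]
tcp_rot: [-180.0, 0.1, -173.5]
ft_force: [-0.3, -0.2, 6.4]
gripper_width: 0.0594
finger_force: 27.7
```

Emit:
step_arm(
  offset=[
    [0,0,-0.01],
    [0,0,-0.02],
    [0,0,-0.03],
    [0,0,0],
  ],
  turn=[
    [0,0,0],
    [0,0,0],
    [0,0,0],
    [0,0,0],
  ],
)

```text
t: 25.78
position: [0.6415, -0.0584, 0.0647]
tcp_rot: [-180.0, 0.1, -173.5]
ft_force: [1.0, -0.0, -0.0]
gripper_width: 0.0598
finger_force: 27.2
```

```bash
python3 -c "
from h import *
plan([(.6415,-.0584,.19,160.4),(.42,-.113,.19,160.4),(.42,-.113,.06,160.4),(.42,-.113,.019,160.4,.02)])"
```

```text
turn 3 x z 0.1012
 move 3 x [ 0.      0.     -0.0835]
 move 5 x [ 0.0761 -0.0503 -0.    ]
 move 3 x [ 0.     -0.      0.0867]
 move 5 x [ 0.     -0.      0.0164]
```

Emit:
step_arm(
  offset=[
    [0,0,-0.0835],
    [0,0,-0.0835],
    [0,0,-0.0835],
    [0.0761,-0.0503,0],
    [0.0761,-0.0503,0],
    [0.0761,-0.0503,0],
    [0.0761,-0.0503,0],
    [0.0761,-0.0503,0],
  ],
  turn=[
    [0,0,0.1012],
    [0,0,0.1012],
    [0,0,0.1012],
    [0,0,0],
    [0,0,0],
    [0,0,0],
    [0,0,0],
    [0,0,0],
  ],
)

```text
t: 26.78
position: [0.4176, -0.1134, 0.1876]
tcp_rot: [-180.0, -0.0, 160.4]
ft_force: [-0.5, -0.7, -0.7]
gripper_width: 0.0597
finger_force: 27.7
```

Emit:
step_arm(
  offset=[
    [0,0,0.08],
    [0,0,0.08],
    [0,0,0.06],
    [0,0,0.03],
    [0,0,0],
    [0,0,0],
    [0,0,0],
  ],
  turn=[
    [0,0,0],
    [0,0,0],
    [0,0,0],
    [0,0,0],
    [0,0,0],
    [0,0,0],
    [0,0,0],
  ],
)

```text
t: 27.65
position: [0.4198, -0.1135, 0.064]
tcp_rot: [-180.0, 0.1, 160.4]
ft_force: [0.2, 0.1, -0.3]
gripper_width: 0.0598
finger_force: 27.7
```

```bash
python3 -c "
from h import *
plan([(.42,-.113,.019,160.4,.02)])"
```

```text
move 5 x [-0.      0.0002  0.018 ]
```

Emit:
step_arm(
  offset=[
    [0,0,0.024],
    [0,0,0.022],
    [0,0,0.02],
    [0,0,0.014],
    [0,0,0.008],
    [0,0,0.004],
    [0,0,0],
    [0,0,0],
  ],
  turn=[
    [0,0,0],
    [0,0,0],
    [0,0,0],
    [0,0,0],
    [0,0,0],
    [0,0,0],
    [0,0,0],
    [0,0,0],
  ],
)

```text
t: 28.65
position: [0.4194, -0.1133, 0.0182]
tcp_rot: [-179.9, 0.0, 160.4]
ft_force: [-8.5, 1.3, 22.4]
gripper_width: 0.06
finger_force: 31.1
```

Emit:
step_arm(
  offset=[
    [0,0,-0.002],
    [0,0,0],
    [0,0,0],
  ],
  turn=[
    [0,0,0],
    [0,0,0],
    [0,0,0],
  ],
)

```text
t: 29.02
position: [0.4195, -0.1133, 0.0183]
tcp_rot: [-180.0, 0.0, 160.4]
ft_force: [0.8, 0.4, 4.0]
gripper_width: 0.0601
finger_force: 29.0
```

```bash
python3 - <<'E'
from h import *
wrist('w10')
a=cv2.imread('pics/w10.png'); s=imaging.snapshot('scene'); d=imaging.snapshot('side')
c=np.zeros((600,800,3),'uint8')
c[:288,:384]=cv2.resize(a,(384,288))
x=cv2.resize(s[220:320,190:290],(390,390),interpolation=cv2.INTER_CUBIC); c[:390,400:790]=x
y=cv2.resize(d[120:180,215:295],(400,300),interpolation=cv2.INTER_CUBIC); c[295:595,:400]=y
cv2.imwrite('pics/c10.png',c)
E
```

```text
pose [np.float64(0.4195), np.float64(-0.1133), np.float64(0.0183)] [np.float64(-180.0), np.float64(0.04), np.float64(160.41)] t 29.025
```

View pics/c10.png

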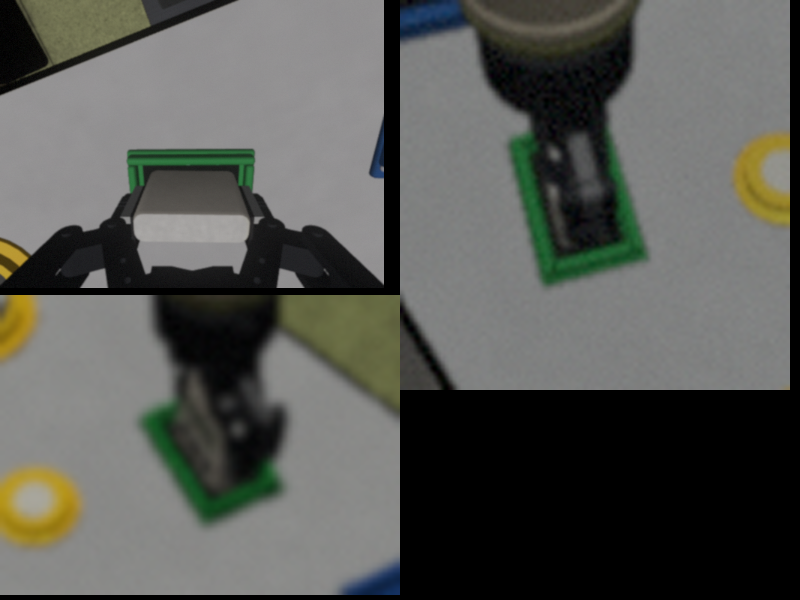

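The timer stands inside the green rim, its base on the floor in all three views. Release it, then view the dock from above.

```bash
python3 -c "
from h import *
plan([(.4195,-.1133,.23,160.4),(.45,.1,.23,160.4)])"
```

```text
move 5 x [-0.      0.     -0.0847]
 move 5 x [0.0171 0.0845 0.    ]
```

Emit:
step_arm(
  offset=[
    [0,0,0],
    [0,0,0],
    [0,0,0],
    [0,0,-0.03],
    [0,0,-0.07],
    [0,0,-0.1],
    [0,0,-0.1],
    [0,0,-0.1],
    [0,0,0],
  ],
  turn=[
    [0,0,0],
    [0,0,0],
    [0,0,0],
    [0,0,0],
    [0,0,0],
    [0,0,0],
    [0,0,0],
    [0,0,0],
    [0,0,0],
  ],
  fingers=1,
)

```text
t: 30.3
position: [0.4211, -0.1133, 0.2221]
tcp_rot: [-179.9, 0.4, 160.4]
ft_force: [0.6, -0.4, -1.0]
gripper_width: 0.0856
finger_force: 0.0
```

Emit:
step_arm(
  offset=[
    [0.0171,0.0845,0],
    [0.0171,0.0845,0],
    [0.0171,0.0845,0],
    [0.0171,0.0845,0],
    [0.0171,0.0845,0],
    [0,0,0],
    [0,0,0],
  ],
  turn=[
    [0,0,0],
    [0,0,0],
    [0,0,0],
    [0,0,0],
    [0,0,0],
    [0,0,0],
    [0,0,0],
  ],
)

```text
t: 31.18
position: [0.4493, 0.0999, 0.2178]
tcp_rot: [-180.0, -0.1, 160.4]
ft_force: [-0.5, 0.2, -0.9]
gripper_width: 0.0855
finger_force: 0.0
```

```bash
python3 - <<'E'
from h import *
def pad(f,P,roi):
    im=cv2.imread(f); hsv=cv2.cvtColor(im,cv2.COLOR_BGR2HSV)
    b=cv2.inRange(hsv,(100,110,40),(125,255,255)); cs=cv2.findContours(b,cv2.RETR_CCOMP,cv2.CHAIN_APPROX_NONE)
    x0,y0,x1,y1=roi; mm=np.zeros_like(b); mm[y0:y1,x0:x1]=1; b=b*mm
    cs,h=cv2.findContours(b,cv2.RETR_CCOMP,cv2.CHAIN_APPROX_NONE)
    for c,hh in zip(cs,h[0]):
        if cv2.contourArea(c)>800:
            hole=hh[3]>=0
            w=px('wrist',c[:,0,:],.008 if hole else .004,P)[:,:2].astype('float32')
            (cx,cy),(a,d),ang=cv2.minAreaRect(w*1000); print(f,'pad' if hole else 'outer',cx,cy,a,d,ang, cv2.boundingRect(c))
st=wrist('w11'); pad('pics/w11.png',(st['position'],st['tcp_rot']),(0,0,512,384))
pad('pics/w6.png',([.4194,.2254,.2374],[179.99,.03,96.92]),(170,180,340,330))
pad('pics/w4.png',([.4198,.1296,.2803],[-179.98,.03,96.92]),(170,100,340,240))
# handset from c9
P=([.6387,-.0601,.1893],[180,.02,-173.58]); c=lambda u,v:(u/2.7+150-.3,v/2.7+80-.3)
k=[c(u,v) for u in (90,128,168) for v in (246,276,306)]
print('keys',px('wrist',k,.022,P)[:, :2])
print('hs',px('wrist',[c(42,192),c(346,192)],.008,P),px('wrist',[c(45,268),c(200,346),c(200,187)],.01,P))
E
```

```text
pose [np.float64(0.4493), np.float64(0.0999), np.float64(0.2178)] [np.float64(-179.98), np.float64(-0.06), np.float64(160.45)] t 31.175
pics/w11.png outer 442.0254211425781 100.38392639160156 154.83912658691406 84.16424560546875 70.46226501464844 (186, 125, 136, 72)
pics/w11.png pad 441.685546875 100.60871887207031 112.80712127685547 59.85713577270508 70.4505844116211 (204, 136, 100, 52)
pics/w6.png outer 441.5695495605469 96.05609130859375 158.35299682617188 85.32073211669922 70.48816680908203 (212, 197, 103, 113)
pics/w6.png pad 442.9031066894531 100.77703857421875 113.22451782226562 60.794437408447266 70.50311279296875 (225, 213, 76, 83)
pics/w4.png outer 442.3515319824219 97.86077880859375 153.84613037109375 85.1200942993164 70.51052856445312 (221, 118, 101, 118)
pics/w4.png pad 443.2529296875 100.26226806640625 112.70991516113281 60.582176208496094 70.64734649658203 (234, 135, 75, 88)
keys [[ 0.6398 -0.1343]
 [ 0.6517 -0.1339]
 [ 0.6638 -0.1334]
 [ 0.6382 -0.12  ]
 [ 0.6501 -0.1194]
 [ 0.6622 -0.1187]
 [ 0.6365 -0.1049]
 [ 0.6483 -0.1041]
 [ 0.6604 -0.1033]]
hs [[ 0.6241 -0.1567  0.008 ]
 [ 0.6109 -0.0392  0.008 ]] [[ 0.6541 -0.1544  0.01  ]
 [ 0.6802 -0.0904  0.01  ]
 [ 0.6149 -0.0956  0.01  ]]
```

```bash
python3 -c "
from h import *
plan([(.4493,.0999,.22,96.5),(.44,-.08,.22,96.5),(.65,-.15,.16,96.5)])"
```

```text
turn 7 x z 0.1062
 move 1 x [ 0.0013 -0.0001 -0.0043]
 move 4 x [-0.0888 -0.0148 -0.    ]
 move 5 x [-0.0373  0.0803  0.024 ]
```

Emit:
step_arm(
  offset=[
    [0,0,0],
    [0,0,0],
    [0,0,0],
    [0,0,0],
    [0,0,0],
    [0,0,0],
    [0,0,0],
  ],
  turn=[
    [0,0,0.1062],
    [0,0,0.1062],
    [0,0,0.1062],
    [0,0,0.1062],
    [0,0,0.1062],
    [0,0,0.1062],
    [0,0,0.1062],
  ],
)

```text
t: 32.1
position: [0.4496, 0.0987, 0.2181]
tcp_rot: [-180.0, 0.1, 96.1]
ft_force: [0.3, 1.0, -0.0]
gripper_width: 0.0856
finger_force: 0.0
```

Emit:
step_arm(
  offset=[
    [-0.0888,-0.0148,0],
    [-0.0888,-0.0148,0],
    [-0.0888,-0.0148,0],
    [-0.0888,-0.0148,0],
    [-0.0373,0.0803,0.024],
    [-0.0373,0.0803,0.024],
    [-0.0373,0.0803,0.024],
    [-0.0373,0.0803,0.024],
    [-0.0373,0.0803,0.024],
    [0,0,0],
  ],
  turn=[
    [0,0,0],
    [0,0,0],
    [0,0,0],
    [0,0,0],
    [0,0,0],
    [0,0,0],
    [0,0,0],
    [0,0,0],
    [0,0,0],
    [0,0,0],
  ],
)

```text
t: 33.35
position: [0.6508, -0.1519, 0.1556]
tcp_rot: [-179.8, -0.1, 96.4]
ft_force: [-0.8, -0.1, 0.5]
gripper_width: 0.0852
finger_force: 0.0
```

```bash
python3 - <<'E'
from h import *
st=wrist('w12'); im=cv2.imread('pics/w12.png'); P=(st['position'],st['tcp_rot'])
c=proj('wrist',[(.649,-.094,.02)],P)[0]; print(c)
u0,v0=int(c[0])-75,int(c[1])-100; v0=max(v0,0)
cv2.imwrite('pics/c12.png',cv2.resize(im[v0:v0+200,u0:u0+150],None,fx=3,fy=3,interpolation=cv2.INTER_CUBIC)); print(u0,v0)
E
```

```text
pose [np.float64(0.6508), np.float64(-0.1519), np.float64(0.1556)] [np.float64(-179.85), np.float64(-0.08), np.float64(96.36)] t 33.35
[261.9073 123.7044]
186 23
```

View pics/c12.png

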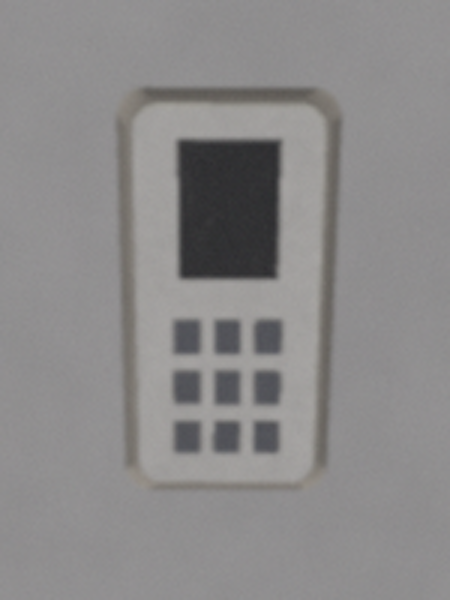

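The bare handset is seen squarely: outer edges from (118,110) to (126,475) on the left, (341,110) to (327,470) on the right, top at 88 and bottom at 487.

```bash
python3 - <<'E'
from h import *
P=([.6508,-.1519,.1556],[-179.85,-.08,96.36])
c=lambda u,v:(u/3+186-.33,v/3+23-.33)
for z,e in ((.008,[(118,110),(126,475),(341,110),(327,470),(230,88),(227,488)]),(.021,[(131,110),(137,470),(328,110),(320,470),(230,101),(228,484)])):
    w=px('wrist',[c(*p) for p in e],z,P)[:,:2]; print(w)
    a=(w[0]-w[1]);b=w[2]-w[3];print('yaw',np.degrees(np.arctan2(a[1],a[0])),np.degrees(np.arctan2(b[1],b[0])),'width',np.linalg.norm(w[0]-w[2]),np.linalg.norm(w[1]-w[3]),'len',np.linalg.norm(w[4]-w[5]),'ctr',w[:4].mean(0),w[4:].mean(0))
plan([(.648,-.0955,.06,96.3),(.648,-.0955,.005,96.3,.03)])
E
```

```text
[[ 0.6115 -0.0448]
 [ 0.6227 -0.1526]
 [ 0.675  -0.0377]
 [ 0.687  -0.1437]
 [ 0.6427 -0.0355]
 [ 0.6556 -0.1533]]
yaw 95.91796423775226 96.46527751275482 width 0.06390329366494606 0.06495783526648623 len 0.11848515091146791 ctr [ 0.649  -0.0947] [ 0.6492 -0.0944]
[[ 0.6164 -0.0455]
 [ 0.6268 -0.1469]
 [ 0.67   -0.0396]
 [ 0.6828 -0.1407]
 [ 0.6431 -0.0403]
 [ 0.6552 -0.1483]]
yaw 95.84337122927325 97.25210034298973 width 0.05391414284876677 0.056419360002215285 len 0.10863221126522879 ctr [ 0.649  -0.0932] [ 0.6491 -0.0943]
 move 3 x [0.0368 0.0026 0.0646]
 move 4 x [ 0.     -0.      0.0275]
```

Emit:
step_arm(
  offset=[
    [0.0375,0.0033,0.06],
    [0.0375,0.0033,0.06],
    [0.0375,0.0033,0.06],
    [0,0,0.04],
    [0,0,0.03],
    [0,0,0.025],
    [0,0,0.016],
    [0,0,0.01],
    [0,0,0],
    [0,0,0],
  ],
  turn=[
    [0,0,0],
    [0,0,0],
    [0,0,0],
    [0,0,0],
    [0,0,0],
    [0,0,0],
    [0,0,0],
    [0,0,0],
    [0,0,0],
    [0,0,0],
  ],
)

```text
t: 34.65
position: [0.6493, -0.093, 0.0081]
tcp_rot: [180.0, 0.0, 96.5]
ft_force: [0.3, 0.1, 0.2]
gripper_width: 0.0855
finger_force: 0.0
```

Emit:
step_arm(
  offset=[
    [0,0,0],
    [0,0,0],
    [0,0,0],
    [0,0,0],
    [0,0,0],
  ],
  turn=[
    [0,0,0],
    [0,0,0],
    [0,0,0],
    [0,0,0],
    [0,0,0],
  ],
  fingers=-1,
  force=40,
)

```text
t: 35.28
position: [0.6492, -0.0931, 0.0086]
tcp_rot: [180.0, 0.0, 96.5]
ft_force: [-2.9, -0.3, 7.3]
gripper_width: 0.059
finger_force: 38.0
```

Emit:
step_arm(
  offset=[
    [0,0,-0.01],
    [0,0,-0.02],
    [0,0,-0.03],
    [0,0,0],
  ],
  turn=[
    [0,0,0],
    [0,0,0],
    [0,0,0],
    [0,0,0],
  ],
)

```text
t: 35.78
position: [0.6501, -0.093, 0.0395]
tcp_rot: [179.8, 0.0, 96.5]
ft_force: [-0.1, -0.4, -2.5]
gripper_width: 0.059
finger_force: 37.2
```

Grip width is 59 mm, so the pads sit high on the bevelled sides. I'll set it down and take it a little lower.

Emit:
step_arm(
  offset=[
    [0,0,0.02],
    [0,0,0.02],
    [0,0,0.016],
    [0,0,0.005],
    [0,0,0],
    [0,0,0],
  ],
  turn=[
    [0,0,0],
    [0,0,0],
    [0,0,0],
    [0,0,0],
    [0,0,0],
    [0,0,0],
  ],
)

```text
t: 36.52
position: [0.6485, -0.0931, 0.0085]
tcp_rot: [-179.9, 0.1, 96.5]
ft_force: [-11.7, -1.0, 21.0]
gripper_width: 0.0588
finger_force: 44.8
```

Emit:
step_arm(
  offset=[
    [0,0,0],
    [0,0,0],
    [0,0,0.006],
    [0,0,0.003],
    [0,0,0],
    [0,0,0],
  ],
  turn=[
    [0,0,0],
    [0,0,0],
    [0,0,0],
    [0,0,0],
    [0,0,0],
    [0,0,0],
  ],
  fingers=1,
)

```text
t: 37.28
position: [0.649, -0.0931, 0.0026]
tcp_rot: [180.0, -0.0, 96.5]
ft_force: [-0.9, 0.2, 0.7]
gripper_width: 0.0854
finger_force: 0.0
```

Emit:
step_arm(
  offset=[
    [0,0,0],
    [0,0,0],
    [0,0,0],
    [0,0,0],
    [0,0,0],
  ],
  turn=[
    [0,0,0],
    [0,0,0],
    [0,0,0],
    [0,0,0],
    [0,0,0],
  ],
  fingers=-1,
  force=50,
)

```text
t: 37.9
position: [0.6493, -0.093, 0.0033]
tcp_rot: [180.0, 0.0, 96.5]
ft_force: [-0.6, -0.9, 5.7]
gripper_width: 0.0614
finger_force: 54.5
```

Emit:
step_arm(
  offset=[
    [0,0,-0.01],
    [0,0,-0.02],
    [0,0,-0.03],
    [0,0,0],
  ],
  turn=[
    [0,0,0],
    [0,0,0],
    [0,0,0],
    [0,0,0],
  ],
)

```text
t: 38.4
position: [0.6501, -0.093, 0.0346]
tcp_rot: [179.8, 0.0, 96.5]
ft_force: [-0.2, 0.7, -1.2]
gripper_width: 0.0614
finger_force: 54.6
```

```bash
python3 -c "
from h import *
plan([(.6501,-.093,.19,70.8),(.44,-.06,.19,70.8),(.4425,.1019,.16,70.8)])"
```

```text
turn 3 x z 0.0997
 move 4 x [ 0.      0.     -0.0777]
 move 5 x [-0.0152 -0.0837 -0.    ]
 move 4 x [ 0.0769 -0.0254  0.015 ]
```

Emit:
step_arm(
  offset=[
    [0,0,-0.0777],
    [0,0,-0.0777],
    [0,0,-0.0777],
    [0,0,-0.0777],
    [-0.0152,-0.0837,0],
    [-0.0152,-0.0837,0],
    [-0.0152,-0.0837,0],
    [-0.0152,-0.0837,0],
    [-0.0152,-0.0837,0],
  ],
  turn=[
    [0,0,0],
    [0,0,0.0997],
    [0,0,0.0997],
    [0,0,0.0997],
    [0,0,0],
    [0,0,0],
    [0,0,0],
    [0,0,0],
    [0,0,0],
  ],
)

```text
t: 39.52
position: [0.4375, -0.0598, 0.1875]
tcp_rot: [-180.0, 0.0, 70.8]
ft_force: [-0.8, -0.6, 0.0]
gripper_width: 0.0612
finger_force: 55.4
```

Emit:
step_arm(
  offset=[
    [0.0769,-0.0254,0.015],
    [0.0769,-0.0254,0.015],
    [0.0769,-0.0254,0.015],
    [0.0769,-0.0254,0.015],
    [0,0,0.08],
    [0,0,0.08],
    [0,0,0.04],
    [0,0,0],
    [0,0,0],
    [0,0,0],
  ],
  turn=[
    [0,0,0],
    [0,0,0],
    [0,0,0],
    [0,0,0],
    [0,0,0],
    [0,0,0],
    [0,0,0],
    [0,0,0],
    [0,0,0],
    [0,0,0],
  ],
)

```text
t: 40.78
position: [0.4422, 0.1017, 0.059]
tcp_rot: [179.9, -0.0, 70.8]
ft_force: [0.9, -0.1, -1.5]
gripper_width: 0.0616
finger_force: 55.4
```

```bash
python3 -c "
from h import *
plan([(.4425,.1019,.0118,70.8,.02)])"
```

```text
move 5 x [0.0001 0.0001 0.0189]
```

Emit:
step_arm(
  offset=[
    [0.0005,0.0005,0.025],
    [0,0,0.025],
    [0,0,0.02],
    [0,0,0.013],
    [0,0,0.007],
    [0,0,0.0035],
    [0,0,0],
    [0,0,0],
  ],
  turn=[
    [0,0,0],
    [0,0,0],
    [0,0,0],
    [0,0,0],
    [0,0,0],
    [0,0,0],
    [0,0,0],
    [0,0,0],
  ],
)

```text
t: 41.78
position: [0.4419, 0.1019, 0.0114]
tcp_rot: [180.0, -0.0, 70.8]
ft_force: [0.1, -0.3, -2.3]
gripper_width: 0.0613
finger_force: 55.4
```

Emit:
step_arm(
  offset=[
    [0,0,0.0012],
    [0,0,0],
    [0,0,0],
  ],
  turn=[
    [0,0,0],
    [0,0,0],
    [0,0,0],
  ],
)

```text
t: 42.15
position: [0.442, 0.1018, 0.0112]
tcp_rot: [180.0, 0.0, 70.8]
ft_force: [-4.0, -1.2, 9.0]
gripper_width: 0.0612
finger_force: 56.6
```

Emit:
step_arm(
  offset=[
    [0,0,0],
    [0,0,0],
    [0,0,0],
    [0,0,0],
  ],
  turn=[
    [0,0,0],
    [0,0,0],
    [0,0,0],
    [0,0,0],
  ],
  fingers=1,
)

```text
t: 42.65
position: [0.4418, 0.1019, 0.0106]
tcp_rot: [180.0, 0.0, 70.8]
ft_force: [-1.4, 0.5, -0.0]
gripper_width: 0.0851
finger_force: 0.0
```

Emit:
step_arm(
  offset=[
    [0,0,-0.03],
    [0,0,-0.07],
    [0,0,-0.1],
    [0,0,-0.1],
    [0,0,-0.1],
    [0,0,-0.1],
    [-0.05,0,0],
    [-0.05,0,0],
    [0,0,0],
    [0,0,0],
  ],
  turn=[
    [0,0,0],
    [0,0,0],
    [0,0,0],
    [0,0,0],
    [0,0,0],
    [0,0,0],
    [0,0,0],
    [0,0,0],
    [0,0,0],
    [0,0,0],
  ],
)

```text
t: 43.9
position: [0.4254, 0.0557, 0.2609]
tcp_rot: [180.0, 0.0, 70.9]
ft_force: [0.5, 0.9, -0.3]
gripper_width: 0.0852
finger_force: 0.0
```

```bash
python3 - <<'E'
from h import *
st=wrist('w13'); print(st['position'],st['tcp_rot'])
a=cv2.imread('pics/w13.png'); s=imaging.snapshot('scene')
c=np.zeros((600,800,3),'uint8'); c[:384,:512]=a
c[:320,515:795]=cv2.resize(s[150:310,140:280],(280,320))
c[390:590,:400]=cv2.resize(s[220:370,230:530],(400,200)); 
d=imaging.snapshot('side'); c[390:590,410:790]=cv2.resize(d[110:260,180:465],(380,200))
cv2.imwrite('pics/c13.png',c)
E
```

```text
pose [np.float64(0.4254), np.float64(0.0557), np.float64(0.2609)] [np.float64(179.97), np.float64(0.01), np.float64(70.87)] t 43.9
[0.4254 0.0557 0.2609] [179.9683   0.0139  70.8746]
```

View pics/c13.png

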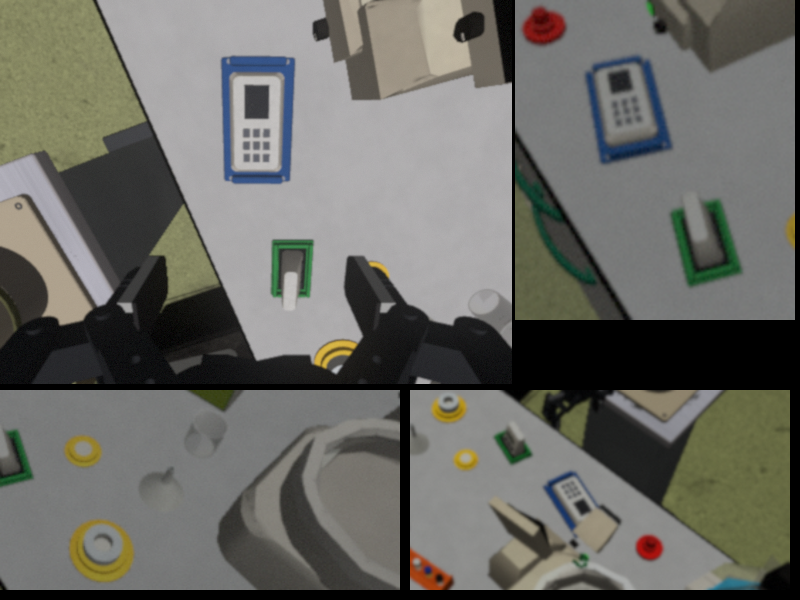

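The handset lies centred on the dock, keys up, at about (258,118). The timer stands in the green pocket, the roll on the large stand and the stopper in the dish. The beaker and funnel are untouched and the arm is clear.

```bash
python3 -c "
from plant import hand_in
print(hand_in())"
```

```text
the job is handed in; nothing more can be done
None
```

The job is done and handed in at about 44 s: the stopper, tape roll, timer and handset went to their homes in that order, and the last pictures show each one in place, with the beaker and funnel untouched.

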